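# Stack a fuel-cell test cell on its stand

## Robot

A 7-joint arm with a two-finger parallel gripper is mounted at the origin on the work surface. World frame = base frame: x ahead of the robot, y to its left, z up, the work surface at z = 0. Lengths are in m, angles in rad, forces in N, time in s.
With the tool pointing down it reaches from about 0.4 to 0.85 m from the base axis. Payload 4.5 kg.
Tool frame: the origin (TCP) lies between the finger pads; the fingertips stand 11 mm ahead of it and the grasp point (between the pads) lies 8 mm behind it (r.tip_reach is the distance from the TCP to the fingertips, in m); x points along the fingers, y is the direction in which the jaws open and shut, and the axes are right-handed (so a half turn about x gives the same grasp; the last joint's range is limited). The gripper opens to 88 mm and grips with 3 to 60 N. Pads are 18 mm wide; open, the fingers measure 123 mm over their backs; the gripper's body (75 mm by 187 mm) begins 45 mm behind the grasp point.
Start: joints at [-1.143, 0.689, -0.195, 1.565, 0.157, 0.902, -0.215], TCP at [0.24, 0.577, 0.216] pointing down, gripper open.
Joint ranges: [-3.01, 3.01], [-0.46, 2.08], [-1.47, 1.51], [0.13, 2.56], [-1, 4.14], [0.04, 2.09], [-2.66, 2.66]. Speed limits (rad/s): [2.57, 2.57, 3.14, 3.14, 3.14, 3.14, 3.14].

## Interface

Orientations are given as a unit quaternion [x, y, z, w].
In Python, from plant import r gives the robot as it stands.
- The arm moves only by the tool drive_tool, never from a script. Its argument "deltas" is a list of rows, each a list of 3 entries, a list of its own where there are three numbers: the turn, a rotation vector about the tool's x, y, z in degrees, then the shift along the tool's x, y, z in cm, then the finger opening in cm, from 0 to 8.81. A call has 1 to 12 rows; each row shifts and turns the commanded pose from where the row before left it, along the tool's axes as they then stand; what a row does not reach is not made up. A row lasts 1/12 s, in which the tool goes at most 41.7 mm and 7.16 degrees, less where a joint would pass 70% of its speed; a pose out of reach is approached as far as the arm can. A call is refused whole if a number of a shift passes 4.17 or a number of a turn 7.16, either way. A call with a gripper value outside its range is refused whole. The fingers move at their own pace and stop on an object; "force" is the grip in N (left out, the last holds). Time passes only in rows, so rows that do not move let the fingers close. It gives the time, the measured TCP pose, the force and the opening at its end, in the units of the state.
- r.get_state(): the state, without advancing time (a new reading comes with each control period).
- r.snapshot(name): name is "scene" or "top"; returns a dict with "color" (400x640x3 uint8, red, green, blue), "fov_y" (degrees; the focal length in pixels is half the picture's height over the tangent of half this angle, whatever the lens; pixels are square), "cx", "cy" (the principal point, pixels), "k1" (the pictures are not rectified: a ray, as slopes to the right and down, at radius r is drawn at 1 + k1 r^2 times it, then the intrinsics apply), "extrinsics" (4x4, takes a point from world to camera coordinates). Camera axes: x right, y up, looking along -z (the intrinsics and any distortion apply to the point x, -y, -z); pixel columns grow to the right and rows downward; lengths in m; the calibration is good to about 2 mm. A picture is of the moment at which its call begins. There is no depth.
- r.finish_job(): hands the job in, once; it reports no verdict.
The state is a dict: "clock": time; "q": joint angles; "qd": joint speeds; "joint_torque": joint torques, N m; "tool_pos": TCP position; "eef_rot": TCP orientation; "contact_force": force on the tool from outside, world axes, zero at the start; "moment": the same for the moment, N m; "opening": opening from 0.0 (shut) to 1.0 (fully open).
Only numpy, scipy, OpenCV 4.12 (cv2) and the standard library are available. Lean on these libraries where they do the work, as an engineer would, in place of code of your own. Each camera call takes 0.05 s, during which the arm holds its last target. There are 200 camera calls.

## Task

Assemble the test cell on the grey stand with the yellow boss, one module at a time from the bottom up: first the copper collector, then the black graphite electrode, then the white membrane module, and the blue end cap on top. Each must sit upright and fully down over the boss below it, and all must be left standing free. Never tip a module on its side, and leave the amber bottle, the green can and the brass-lidded jar where they are.

Things in the scene. Friction and masses are not known exactly. Their poses are not given: they have to be found in the camera images.
- collector_mid (a point): Copper-coloured collector module, copper boss, brass studs: loose round disc standing on the bench, 54 mm wide, body 24 mm high; tapered boss on top (24 to 16 mm wide, 7 mm high), recess below (30 mm wide, 10 mm deep) that drops over the boss beneath. Stacked bodies touch: 24 mm pitch. Grip across the plain side, any yaw. Point: on its axis, 12 mm above its underside, z up. 140 g.
- graphite_mid (a point): Black graphite electrode module, black boss: loose round disc standing on the bench, 54 mm wide, body 24 mm high; tapered boss on top (24 to 16 mm wide, 7 mm high), recess below (30 mm wide, 10 mm deep) that drops over the boss beneath. Stacked bodies touch: 24 mm pitch. Grip across the plain side, any yaw. Point: on its axis, 12 mm above its underside, z up. 90 g.
- membrane_mid (a point): White membrane module with white boss in a yellow ring: loose round disc standing on the bench, 54 mm wide, body 24 mm high; tapered boss on top (24 to 16 mm wide, 7 mm high), recess below (30 mm wide, 10 mm deep) that drops over the boss beneath. Stacked bodies touch: 24 mm pitch. Grip across the plain side, any yaw. Point: on its axis, 12 mm above its underside, z up. 70 g.
- endcap_mid (a point): Blue end cap with steel-grey boss: loose round disc standing on the bench, 54 mm wide, body 24 mm high; tapered boss on top (24 to 16 mm wide, 7 mm high), recess below (30 mm wide, 10 mm deep) that drops over the boss beneath. Stacked bodies touch: 24 mm pitch. Grip across the plain side, any yaw. Point: on its axis, 12 mm above its underside, z up. 100 g.
- stand: Cell stand fixed to the bench: grey disc foot 84 mm wide, 15 mm high, thin red ring on top, and in its middle a yellow boss (24 mm wide at its foot, 16 mm at its top, 7 mm high). A seated first module has its underside 15 mm above the bench. Origin on its axis at bench level; z up.
- reagent: Bystander: amber glass bottle with white cap, 60 mm in diameter, 130 mm high, standing loose. Origin at the centre of its underside. Leave alone.
- spray: Bystander: green can with white label, 54 mm in diameter, 150 mm high, standing loose. Origin at the centre of its underside. Leave alone.
- jar: Bystander: small dark red-brown sample jar with brass lid, 52 mm in diameter, 65 mm high, standing loose. Origin at the centre of its underside. Leave alone.

How it is judged:
By the outcome, as a careful person would: the job done as asked, in the order asked, and still so for the second after the job is handed in, with the robot touching nothing.
It also fails if it takes over 118 s, if anything falls off the work surface, if the arm or the gripper's body presses on something with over 40 N, if the wrist force passes 120 N, or if a joint passes its speed limit or range.

## Working session

There is one attempt and no reset: what is moved stays moved. The work goes in short steps, Python scripts to look and compute and a tool call to move; the robot and the scene stay as the last step left them, time stands still between calls to the robot, and variables do not carry over. Pictures are saved under pics/ and viewed, about 12 in all and at most 16, crops included, and the job is handed in when it is done.

Besides the shell and the picture viewer there is one more tool, called after "Call:" as name(argument=value, ...), one argument or row to a line, values as JSON. drive_tool: Moves the arm, as the interface text tells. Its arguments: {"type":"object","properties":{"deltas":{"type":"array","items":{"type":"array"}},"force":{"type":"number"}},"required":["deltas"]}

```bash
mkdir -p pics; ls; cat > h.py <<'E'
import numpy as np, cv2
from plant import r
def snap(n,f=None):
    s=r.snapshot(n)
    if f: cv2.imwrite('pics/'+f,cv2.cvtColor(s['color'],cv2.COLOR_RGB2BGR))
    s['f']=200/np.tan(np.radians(s['fov_y'])/2); return s
def ray(s,u,v):
    xd=np.array([(u-s['cx'])/s['f'],(v-s['cy'])/s['f']]); x=xd.copy()
    for _ in range(20): x=xd/(1+s['k1']*(x@x))
    E=np.array(s['extrinsics']); R,t=E[:3,:3],E[:3,3]
    return -R.T@t, R.T@np.array([x[0],-x[1],-1])
def onz(s,u,v,z):
    o,d=ray(s,u,v); return o+d*(z-o[2])/d[2]
def proj(s,p):
    E=np.array(s['extrinsics']); c=E[:3,:3]@np.asarray(p)+E[:3,3]
    x=np.array([c[0],-c[1]])/-c[2]; x=x*(1+s['k1']*(x@x)); return x*s['f']+[s['cx'],s['cy']]
E
python3 - <<'E'
from h import *
for n in('scene','top'):
    s=snap(n,n+'0.png'); print(n,s['fov_y'],s['cx'],s['cy'],s['k1'],ray(s,320,200))
print(r.get_state())
E
```

```text
pics
scene 46.57161166021036 317.2672829264559 207.97175287280908 0.011634694193863109 (array([ 1.22137145, -0.19486583,  1.02328505]), array([-0.53760062,  0.18266573, -0.82337576]))
top 42.2937084898848 322.18728776642917 198.0422574261554 -0.1250434636075793 (array([ 0.44937818, -0.0273359 ,  1.30121382]), array([ 0.10308534,  0.03110351, -0.9942023 ]))
{'clock': 0.1, 'q': array([-1.14315051,  0.68987614, -0.19454065,  1.56620366,  0.15732028,
        0.90254579, -0.21510718]), 'qd': array([ 0.00106102, -0.00170213, -0.00076827, -0.00399033, -0.00090693,
       -0.00117982, -0.00071534]), 'joint_torque': array([-2.73319434e-03, -5.28501892e+01, -1.27141893e+00, -1.53838438e+01,
       -5.26254019e-02,  1.99153714e-03,  3.34104550e-05]), 'tool_pos': array([0.23964877, 0.57658036, 0.21491547]), 'eef_rot': array([ 0.13773968,  0.69351484, -0.13889028,  0.69337901]), 'contact_force': array([ 0.69964187, -0.03558247,  0.43218274]), 'moment': array([-0.01250202, -0.01885271, -0.04546711]), 'opening': 0.9976124389808747}
```

View pics/top0.png

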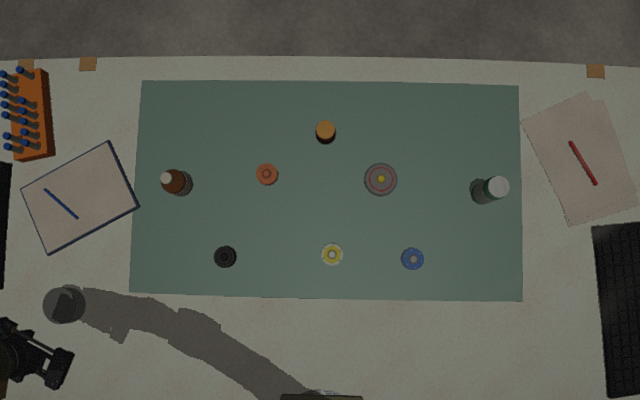

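View pics/scene0.png

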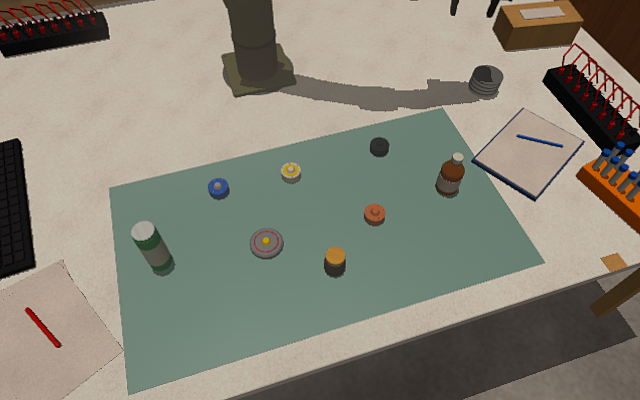

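Top view: copper (267,174), graphite (225,257), membrane (332,254), end cap (412,259), stand (381,179), jar (325,131), bottle (173,180), can (490,188). The scene view agrees. Now I'll measure each by colour mask in both views.

```bash
cat > m.py <<'E'
from h import *
def mask(img,name):
    hsv=cv2.cvtColor(img,cv2.COLOR_RGB2HSV).astype(int); H,S,V=hsv[...,0],hsv[...,1],hsv[...,2]
    return {'cop':((H<13)|(H>174))&(S>90)&(V>90),'gra':(V<62),'mem':((H>18)&(H<36)&(S>60)|(S<45)&(V>120)),
      'cap':(H>100)&(H<125)&(S>90),'sta':(H>20)&(H<33)&(S>120)&(V>100)}[name]
def cen(s,name,uv,w):
    u,v=map(int,uv); x0,y0=u-w,v-w
    m=mask(s['color'][y0:v+w+1,x0:u+w+1],name).astype(np.uint8)
    n,l,st,c=cv2.connectedComponentsWithStats(m)
    k=1+np.argmax(st[1:,4]); cs,_=cv2.findContours((l==k).astype(np.uint8),cv2.RETR_EXTERNAL,cv2.CHAIN_APPROX_NONE)
    M=cv2.moments(cv2.drawContours(np.zeros_like(m),cs,-1,1,-1),True)
    return M['m10']/M['m00']+x0,M['m01']/M['m00']+y0,st[k]
E
python3 - <<'E'
from m import *
T=snap('top');S=snap('scene')
P={'cop':((267,174),(375,214)),'gra':((225,257),(379,147)),'mem':((332,254),(291,172)),'cap':((412,259),(218,188)),'sta':((381,179),(266,241))}
for n,(a,b) in P.items():
    z=.019 if n=='sta' else .02
    w=16
    u,v,st=cen(T,n,a,w); u2,v2,st2=cen(S,n,b,w)
    p=onz(T,u,v,z);q=onz(S,u2,v2,.019 if n=='sta' else .014)
    print(n,(round(u,1),round(v,1)),st[2:],p.round(4),'|',(round(u2,1),round(v2,1)),st2[2:],q.round(4))
for n,uv,z in(('jar',(325,130),.065),('bot',(167,178),.13),('can',(498,187),.15)): print(n,onz(T,*uv,z).round(3))
for k,(s,c) in {'t':(T,[P[n][0] for n in P]),'s':(S,[P[n][1] for n in P])}.items():
    im=[cv2.resize(s['color'][v-20:v+21,u-20:u+21,::-1],(160,160),interpolation=0) for u,v in c]
    globals()[k]=np.hstack(im)
cv2.imwrite('pics/crop.png',np.vstack([t[:],globals()['s']]))
E
```

```text
cop (266.1, 173.3) [ 21  21 290] [0.6471 0.15   0.02  ] | (374.6, 212.2) [ 22  18 285] [0.6422 0.1519 0.014 ]
gra (224.8, 256.5) [ 23  22 391] [0.4362 0.2467 0.02  ] | (378.9, 146.8) [ 19  19 298] [0.4384 0.2466 0.014 ]
mem (331.7, 254.2) [ 21  21 250] [ 0.4484 -0.0191  0.02  ] | (291.0, 172.0) [ 33  33 916] [ 0.4492 -0.0178  0.014 ]
cap (412.5, 258.6) [ 22  22 277] [ 0.4414 -0.2186  0.02  ] | (217.6, 187.6) [ 20  21 262] [ 0.4402 -0.22    0.014 ]
sta (380.8, 178.2) [ 7  7 33] [ 0.6402 -0.1382  0.019 ] | (265.7, 241.1) [ 9  7 51] [ 0.6421 -0.1385  0.019 ]
jar [0.75  0.003 0.065]
bot [0.615 0.368 0.13 ]
can [ 0.606 -0.393  0.15 ]
```

View pics/crop.png

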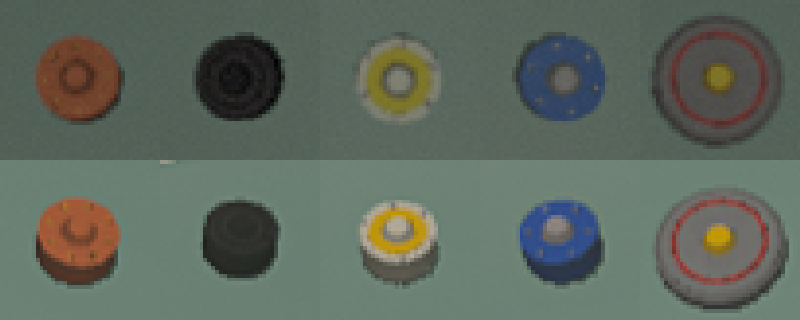

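Both views agree within about 3 mm once the top face is taken at its true height. Positions used: copper (0.647, 0.150), graphite (0.436, 0.246), membrane (0.449, -0.018), cap (0.441, -0.219), stand (0.641, -0.138). These are plausible for reach and size, so I'll plan the first move.

```bash
cat > go.py <<'E'
import sys
from h import *
from scipy.spatial.transform import Rotation as Ro
s=r.get_state(); R=Ro.from_quat(s['eef_rot']).as_matrix(); p=s['tool_pos']
print('t',round(s['clock'],2),'p',p.round(4),'open',round(s['opening'],3),'F',s['contact_force'].round(1))
# rotation (tool frame) making tool x exactly down
down=R.T@[0,0,-1]; print('R',R.round(3).tolist(),'tilt fix deg',np.degrees(np.cross([1,0,0],down)).round(2),'q',s['q'].round(2))
a=list(map(float,sys.argv[1:]))
for i in range(0,len(a),3): t=np.array(a[i:i+3]); print('to',t,'tool cm',(100*R.T@(t-p)).round(2)); p=t
E
python3 go.py .647 .150 .2 .647 .150 .014
```

```text
t 0.2 p [0.2397 0.5768 0.2151] open 1.0 F [-0.1 -0.1  0.1]
R [[-0.0, 0.384, 0.923], [-0.001, 0.923, -0.384], [-1.0, -0.001, 0.0]] tilt fix deg [-0.    0.01  0.06] q [-1.14  0.69 -0.19  1.57  0.16  0.9  -0.22]
to [0.647 0.15  0.2  ] tool cm [  1.55 -23.79  53.99]
to [0.647 0.15  0.014] tool cm [18.6   0.02 -0.  ]
```

Call:
drive_tool(
  deltas=[
    [[0, 0, 0], [0, -1.58, 3.6], 8.8],
    [[0, 0, 0], [0, -1.58, 3.6], 8.8],
    [[0, 0, 0], [0, -1.58, 3.6], 8.8],
    [[0, 0, 0], [0, -1.58, 3.6], 8.8],
    [[0, 0, 0], [0, -1.58, 3.6], 8.8],
    [[0, 0, 0], [0, -1.58, 3.6], 8.8],
    [[0, 0, 0], [0, -1.58, 3.6], 8.8],
    [[0, 0, 0], [0, -1.58, 3.6], 8.8],
    [[0, 0, 0], [0, -1.58, 3.6], 8.8],
    [[0, 0, 0], [0, -1.58, 3.6], 8.8],
    [[0, 0, 0], [0, -1.58, 3.6], 8.8],
    [[0, 0, 0], [0, -1.58, 3.6], 8.8],
  ],
  force=25,
)

```text
clock: 1.2
tool_pos: [0.567, 0.2346, 0.2155]
eef_rot: [0.138, 0.694, -0.138, 0.693]
contact_force: [0.6, 0.5, 0.0]
opening: 0.995
```

Call:
drive_tool(
  deltas=[
    [[0, 0, 0], [1.5, -1.58, 3.6], 8.8],
    [[0, 0, 0], [1.5, -1.58, 3.6], 8.8],
    [[0, 0, 0], [1.5, -1.58, 3.6], 8.8],
    [[0, 0, 0], [3, 0, 0], 8.8],
    [[0, 0, 0], [2, 0, 0], 8.8],
    [[0, 0, 0], [0, 0, 0], 8.8],
    [[0, 0, 0], [0, 0, 0], 8.8],
    [[0, 0, 0], [0, 0, 0], 8.8],
  ],
)

```text
clock: 1.87
tool_pos: [0.6473, 0.153, 0.1223]
eef_rot: [0.138, 0.693, -0.137, 0.694]
contact_force: [0.1, 0.7, 0.4]
opening: 1.001
```

```bash
python3 go.py .647 .150 .014; python3 -c "
from h import *
s=snap('scene','s1.png')
c=s['color'][130:290,290:450,::-1]; cv2.imwrite('pics/s1c.png',cv2.resize(c,(560,560)))"
```

```text
t 1.87 p [0.6473 0.153  0.1223] open 1.001 F [0.1 0.7 0.4]
R [[0.002, 0.383, 0.924], [0.001, 0.924, -0.383], [-1.0, 0.002, 0.001]] tilt fix deg [ 0.    0.06 -0.09] q [-0.18  0.86 -0.23  1.52  0.24  0.8   0.67]
to [0.647 0.15  0.014] tool cm [10.83 -0.31  0.08]
```

View pics/s1c.png

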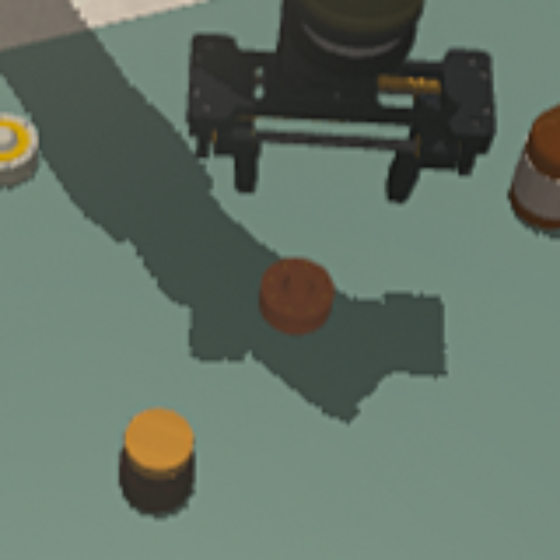

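The open fingers straddle the copper disc (crop (297,295)) from above, with the bottle and jar clear. Descending and gripping.

Call:
drive_tool(
  deltas=[
    [[0, 0, 0], [2.5, -0.25, 0], 8.8],
    [[0, 0, 0], [2.5, 0, 0], 8.8],
    [[0, 0, 0], [2.5, 0, 0], 8.8],
    [[0, 0, 0], [1.6, 0, 0], 8.8],
    [[0, 0, 0], [1.0, 0, 0], 8.8],
    [[0, 0, 0], [0.6, 0, 0], 8.8],
    [[0, 0, 0], [0, 0, 0], 8.8],
    [[0, 0, 0], [0, 0, 0], 8.8],
    [[0, 0, 0], [0, 0, 0], 8.8],
  ],
)

```text
clock: 2.67
tool_pos: [0.6469, 0.1502, 0.0156]
eef_rot: [0.139, 0.693, -0.138, 0.694]
contact_force: [0.6, -0.8, 0.1]
opening: 0.996
```

Call:
drive_tool(
  deltas=[
    [[0, 0, 0], [0, 0, 0], 7],
    [[0, 0, 0], [0, 0, 0], 6.5],
    [[0, 0, 0], [0, 0, 0], 6],
    [[0, 0, 0], [0, 0, 0], 5.5],
    [[0, 0, 0], [0, 0, 0], 5],
    [[0, 0, 0], [0, 0, 0], 4.8],
    [[0, 0, 0], [0, 0, 0], 4.8],
    [[0, 0, 0], [0, 0, 0], 4.8],
    [[0, 0, 0], [0, 0, 0], 4.8],
    [[0, 0, 0], [0, 0, 0], 4.8],
    [[0, 0, 0], [0, 0, 0], 4.8],
    [[0, 0, 0], [0, 0, 0], 4.8],
  ],
  force=25,
)

```text
clock: 3.67
tool_pos: [0.6458, 0.1497, 0.0141]
eef_rot: [0.138, 0.693, -0.138, 0.693]
contact_force: [0.1, -0.0, -0.7]
opening: 0.543
```

```bash
python3 go.py .647 .15 .10 .641 -.138 .1 .641 -.138 .029
```

```text
t 3.67 p [0.6458 0.1497 0.0141] open 0.543 F [ 0.1 -0.  -0.7]
R [[0.0, 0.384, 0.923], [0.0, 0.923, -0.384], [-1.0, 0.0, -0.0]] tilt fix deg [ 0.   -0.   -0.01] q [-0.2   1.   -0.19  1.56  0.29  0.61  0.64]
to [0.647 0.15  0.1  ] tool cm [-8.59  0.07  0.1 ]
to [ 0.641 -0.138  0.1  ] tool cm [ -0.   -26.83  10.5 ]
to [ 0.641 -0.138  0.029] tool cm [ 7.1 -0.   0. ]
```

Opening 0.543 is 47.8 mm, less than the 54 mm disc, so I need to look.

```bash
python3 -c "
from h import *
s=snap('scene');t=snap('top')
a=cv2.resize(s['color'][155:255,320:420,::-1],(400,400)); b=cv2.resize(t['color'][125:225,215:315,::-1],(400,400)); cv2.imwrite('pics/s2.png',np.hstack([a,b]))
print(r.get_state()['opening'], proj(s,[.646,.15,.012]),proj(t,[.646,.15,.012]))"
```

```text
0.5477410292893904 [374.38611643 213.99953874] [266.50229509 174.22577375]
```

View pics/s2.png

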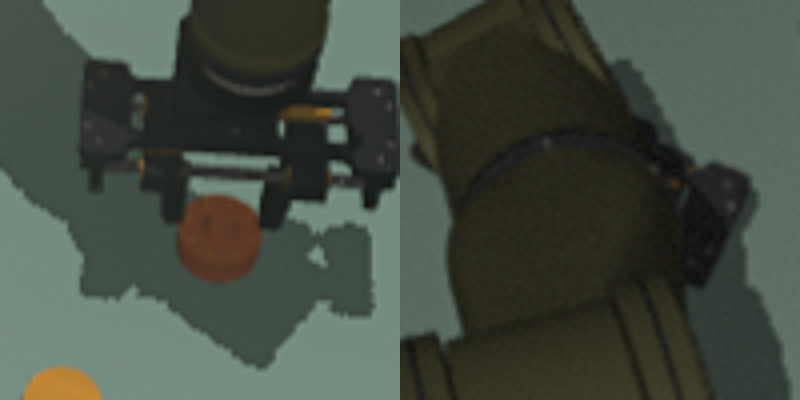

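```bash
python3 -c "
from h import *
s=snap('scene')
y=np.array([.383,.924,0])
for p,g,z in(([.6473,.153],.044+.006,.111),([.6458,.1497],.024+.006,.003)):
    for k in(-1,1): print(proj(s,np.array([*p,z])+k*g*y).round(1))
for uv in((360,184.3),(404.3,187)): print(onz(s,*uv,.111).round(4))
for uv in((363.5,210.5),(388,211.5)): print([onz(s,*uv,z).round(4) for z in(.003,.02,.03)])
"
```

```text
[359.3 190.5]
[400.9 193.2]
[362.4 215. ]
[385.4 216.6]
[0.6113 0.1149 0.111 ]
[0.6518 0.2146 0.111 ]
[array([0.622 , 0.1299, 0.003 ]), array([0.6319, 0.1245, 0.02  ]), array([0.6378, 0.1213, 0.03  ])]
[array([0.6445, 0.19  , 0.003 ]), array([0.6541, 0.1836, 0.02  ]), array([0.6598, 0.1798, 0.03  ])]
```

Call:
drive_tool(
  deltas=[
    [[0, 0, 0], [0, 0, 0], 8.8],
    [[0, 0, 0], [0, 0, 0], 8.8],
    [[0, 0, 0], [0, 0, 0], 8.8],
    [[0, 0, 0], [0, 0, 0], 8.8],
    [[0, 0, 0], [0, 0, 0], 8.8],
    [[0, 0, 0], [0, 0, 0], 8.8],
  ],
)

```text
clock: 4.32
tool_pos: [0.6458, 0.1497, 0.014]
eef_rot: [0.138, 0.693, -0.138, 0.693]
contact_force: [-0.9, -0.1, 0.2]
opening: 0.971
```

```bash
python3 -c "
from h import *
print(r.tip_reach, [a for a in dir(r) if a[0]!='_'], r.get_state()['tool_pos'], r.get_state()['opening'])
s=snap('scene')
c=np.clip(s['color'][175:245,330:420,::-1].astype(float)*1.8,0,255).astype(np.uint8)
cv2.imwrite('pics/s3.png',cv2.resize(c,None,fx=8,fy=8,interpolation=cv2.INTER_NEAREST))"
```

```text
0.011 ['Unreachable', 'finish_job', 'get_state', 'snapshot', 'tip_reach'] [0.64576785 0.14972239 0.01404318] 0.9708792912428363
```

View pics/s3.png

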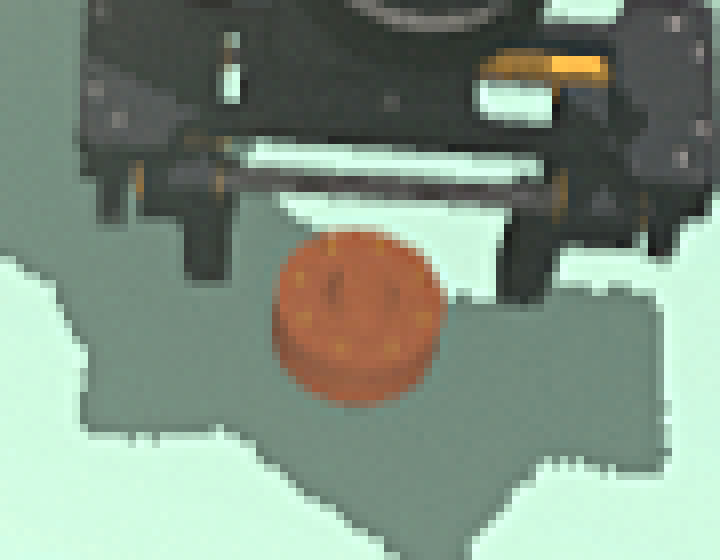

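Open tips sit at px (356,210) and (395,213), with the disc top centred at (375,212). Tips at z=0.003 should appear about 5 px lower. Together with the free closing to 48 mm, this suggests the tips are really about 2–3 cm higher than reported. I'll probe down gently while watching the force.

Call:
drive_tool(
  deltas=[
    [[0, 0, 0], [0.2, 0, 0], 8.8],
    [[0, 0, 0], [0.2, 0, 0], 8.8],
    [[0, 0, 0], [0, 0, 0], 8.8],
    [[0, 0, 0], [0, 0, 0], 8.8],
  ],
)

```text
clock: 4.7
tool_pos: [0.6456, 0.1496, 0.0098]
eef_rot: [0.138, 0.694, -0.138, 0.693]
contact_force: [0.0, -0.3, 0.3]
opening: 1.001
```

Call:
drive_tool(
  deltas=[
    [[0, 0, 0], [0.1, 0, 0], 8.8],
    [[0, 0, 0], [0.1, 0, 0], 8.8],
    [[0, 0, 0], [0, 0, 0], 8.8],
    [[0, 0, 0], [0, 0, 0], 8.8],
  ],
)

```text
clock: 5.03
tool_pos: [0.6457, 0.1497, 0.008]
eef_rot: [0.138, 0.693, -0.138, 0.693]
contact_force: [-0.3, -0.5, -0.8]
opening: 1.002
```

The reported tips are now 3 mm below the bench with no force, so the reported height reads low. I'll continue.

Call:
drive_tool(
  deltas=[
    [[0, 0, 0], [0.2, 0, 0], 8.8],
    [[0, 0, 0], [0.2, 0, 0], 8.8],
    [[0, 0, 0], [0.1, 0, 0], 8.8],
    [[0, 0, 0], [0, 0, 0], 8.8],
    [[0, 0, 0], [0, 0, 0], 8.8],
  ],
)

```text
clock: 5.45
tool_pos: [0.6457, 0.1497, 0.0029]
eef_rot: [0.138, 0.694, -0.138, 0.693]
contact_force: [0.7, 0.3, -0.5]
opening: 1.0
```

```bash
python3 go.py; python3 -c "
from h import *
s=snap('scene')
c=np.clip(s['color'][175:245,330:420,::-1].astype(float)*1.8,0,255).astype(np.uint8)
cv2.imwrite('pics/s4.png',cv2.resize(c,None,fx=8,fy=8,interpolation=cv2.INTER_NEAREST))"
```

```text
t 5.45 p [0.6457 0.1497 0.0029] open 1.0 F [ 0.7  0.3 -0.5]
R [[-0.0, 0.384, 0.923], [0.0, 0.923, -0.384], [-1.0, -0.0, -0.0]] tilt fix deg [ 0.   -0.01  0.  ] q [-0.2   1.02 -0.19  1.56  0.29  0.59  0.64]
```

View pics/s4.png

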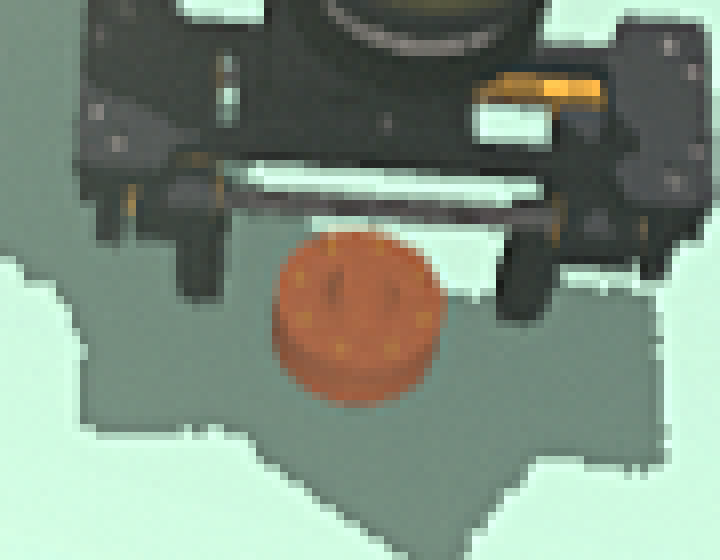

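Descending 11 mm moved the tips 2.5 px, and about 2.5 px (11 mm) more is needed. I'll keep probing in small steps to find the bench by force.

Call:
drive_tool(
  deltas=[
    [[0, 0, 0], [0.2, 0, 0], 8.8],
    [[0, 0, 0], [0.2, 0, 0], 8.8],
    [[0, 0, 0], [0.2, 0, 0], 8.8],
    [[0, 0, 0], [0, 0, 0], 8.8],
    [[0, 0, 0], [0, 0, 0], 8.8],
  ],
)

```text
clock: 5.92
tool_pos: [0.6456, 0.1497, -0.0032]
eef_rot: [0.138, 0.694, -0.138, 0.693]
contact_force: [0.1, -0.0, 0.3]
opening: 1.003
```

Call:
drive_tool(
  deltas=[
    [[0, 0, 0], [0.1, 0, 0], 8.8],
    [[0, 0, 0], [0.1, 0, 0], 8.8],
    [[0, 0, 0], [0, 0, 0], 8.8],
    [[0, 0, 0], [0, 0, 0], 8.8],
  ],
)

```text
clock: 6.25
tool_pos: [0.6458, 0.1497, -0.005]
eef_rot: [0.138, 0.693, -0.138, 0.693]
contact_force: [-0.1, 0.8, 0.2]
opening: 0.995
```

Call:
drive_tool(
  deltas=[
    [[0, 0, 0], [0.1, 0, 0], 8.8],
    [[0, 0, 0], [0.1, 0, 0], 8.8],
    [[0, 0, 0], [0, 0, 0], 8.8],
    [[0, 0, 0], [0, 0, 0], 8.8],
  ],
)

```text
clock: 6.58
tool_pos: [0.6457, 0.1497, -0.007]
eef_rot: [0.138, 0.693, -0.138, 0.693]
contact_force: [-0.4, 0.3, -0.2]
opening: 0.997
```

Call:
drive_tool(
  deltas=[
    [[0, 0, 0], [0.1, 0, 0], 8.8],
    [[0, 0, 0], [0.1, 0, 0], 8.8],
    [[0, 0, 0], [0, 0, 0], 8.8],
    [[0, 0, 0], [0, 0, 0], 8.8],
  ],
)

```text
clock: 6.92
tool_pos: [0.6457, 0.1497, -0.009]
eef_rot: [0.138, 0.694, -0.138, 0.693]
contact_force: [-1.0, 0.8, -0.0]
opening: 0.997
```

Call:
drive_tool(
  deltas=[
    [[0, 0, 0], [0.1, 0, 0], 8.8],
    [[0, 0, 0], [0, 0, 0], 8.8],
    [[0, 0, 0], [0, 0, 0], 8.8],
  ],
)

```text
clock: 7.17
tool_pos: [0.6457, 0.1497, -0.01]
eef_rot: [0.138, 0.693, -0.138, 0.693]
contact_force: [-0.5, 0.8, 0.2]
opening: 1.003
```

Call:
drive_tool(
  deltas=[
    [[0, 0, 0], [0.1, 0, 0], 8.8],
    [[0, 0, 0], [0, 0, 0], 8.8],
    [[0, 0, 0], [0, 0, 0], 8.8],
  ],
)

```text
clock: 7.42
tool_pos: [0.6457, 0.1497, -0.011]
eef_rot: [0.138, 0.693, -0.138, 0.693]
contact_force: [-0.9, -0.4, 0.6]
opening: 0.997
```

Call:
drive_tool(
  deltas=[
    [[0, 0, 0], [0.1, 0, 0], 8.8],
    [[0, 0, 0], [0, 0, 0], 8.8],
    [[0, 0, 0], [0, 0, 0], 8.8],
  ],
)

```text
clock: 7.67
tool_pos: [0.6457, 0.1497, -0.012]
eef_rot: [0.138, 0.693, -0.138, 0.693]
contact_force: [-0.4, 0.5, -0.1]
opening: 0.997
```

Near the expected bench height and still free. I'll try the grip here.

Call:
drive_tool(
  deltas=[
    [[0, 0, 0], [0, 0, 0], 6.5],
    [[0, 0, 0], [0, 0, 0], 6],
    [[0, 0, 0], [0, 0, 0], 5.7],
    [[0, 0, 0], [0, 0, 0], 5.4],
    [[0, 0, 0], [0, 0, 0], 5.2],
    [[0, 0, 0], [0, 0, 0], 5],
    [[0, 0, 0], [0, 0, 0], 4.8],
    [[0, 0, 0], [0, 0, 0], 4.8],
    [[0, 0, 0], [0, 0, 0], 4.8],
    [[0, 0, 0], [0, 0, 0], 4.8],
    [[0, 0, 0], [0, 0, 0], 4.8],
  ],
)

```text
clock: 8.58
tool_pos: [0.6458, 0.1498, -0.0119]
eef_rot: [0.138, 0.693, -0.138, 0.693]
contact_force: [-0.1, 1.0, -0.5]
opening: 0.608
```

```bash
python3 go.py; python3 -c "
from h import *
s=snap('scene')
c=np.clip(s['color'][175:245,330:420,::-1].astype(float)*1.8,0,255).astype(np.uint8)
cv2.imwrite('pics/s5.png',cv2.resize(c,None,fx=8,fy=8,interpolation=cv2.INTER_NEAREST))"
```

```text
t 8.58 p [ 0.6458  0.1498 -0.0119] open 0.608 F [-0.1  1.  -0.5]
R [[0.0, 0.384, 0.923], [0.0, 0.923, -0.384], [-1.0, 0.0, 0.0]] tilt fix deg [ 0.    0.   -0.02] q [-0.2   1.04 -0.18  1.56  0.29  0.57  0.63]
```

View pics/s5.png

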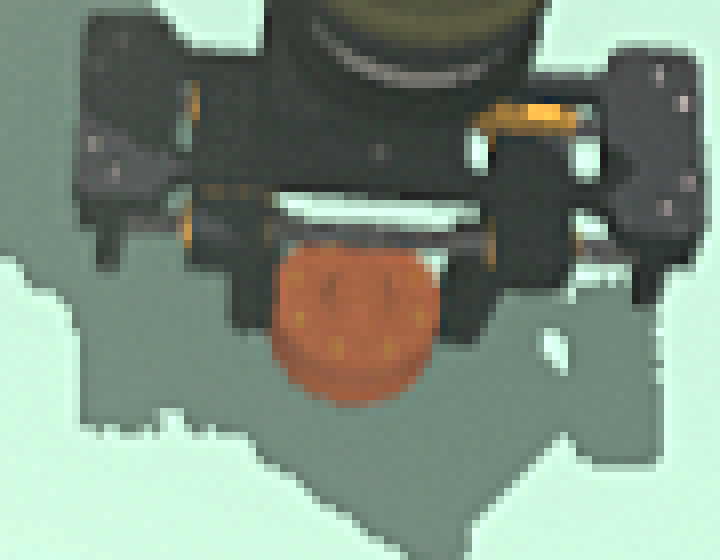

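Gripped: opening 0.608 (53.6 mm) and pads on both sides of the copper disc at mid-body. The reported z is about 23 mm low, so from here I work with heights relative to this grip: underside = reported z + 0.012. Lifting and carrying to the stand.

Call:
drive_tool(
  deltas=[
    [[0, 0, 0], [-1, 0, 0], 4.8],
    [[0, 0, 0], [-2, 0, 0], 4.8],
    [[0, 0, 0], [-3, 0, 0], 4.8],
    [[0, 0, 0], [-3, 0, 0], 4.8],
    [[0, 0, 0], [-1, -1.3, 0.5], 4.8],
    [[0, 0, 0], [0, -2.4, 0.9], 4.8],
    [[0, 0, 0], [0, -2.6, 1], 4.8],
    [[0, 0, 0], [0, -2.6, 1], 4.8],
    [[0, 0, 0], [0, -2.6, 1], 4.8],
    [[0, 0, 0], [0, -2.6, 1], 4.8],
    [[0, 0, 0], [0, -2.6, 1], 4.8],
    [[0, 0, 0], [0, -2.6, 1], 4.8],
  ],
)

```text
clock: 9.63
tool_pos: [0.6389, -0.0598, 0.0878]
eef_rot: [0.138, 0.694, -0.139, 0.693]
contact_force: [-0.1, -1.1, -1.8]
opening: 0.605
```

Call:
drive_tool(
  deltas=[
    [[0, 0, 0], [0, -2.6, 1], 4.8],
    [[0, 0, 0], [0, -2.6, 1], 4.8],
    [[0, 0, 0], [0, -1.7, 0.7], 4.8],
    [[0, 0, 0], [0, -0.6, 0.2], 4.8],
    [[0, 0, 0], [0, 0, 0], 4.8],
    [[0, 0, 0], [0, 0, 0], 4.8],
    [[0, 0, 0], [0, 0, 0], 4.8],
  ],
)

```text
clock: 10.22
tool_pos: [0.6381, -0.1345, 0.088]
eef_rot: [0.138, 0.694, -0.137, 0.693]
contact_force: [0.6, -0.1, -1.9]
opening: 0.606
```

```bash
python3 go.py .641 -.138 .043 .641 -.138 .003; python3 -c "
from m import *
s=snap('scene'); print(proj(s,[.641,-.138,.1]))
u,v,st=cen(s,'cop',proj(s,[.641,-.138,.1]).astype(int),28);print(u,v,st,onz(s,u,v,.124),onz(s,u,v,.112))
cv2.imwrite('pics/s6.png',cv2.resize(s['color'][150:290,190:330,::-1],(560,560)))"
```

```text
t 10.22 p [ 0.6381 -0.1345  0.088 ] open 0.606 F [ 0.6 -0.1 -1.9]
R [[-0.0, 0.381, 0.925], [0.002, 0.925, -0.381], [-1.0, 0.002, -0.001]] tilt fix deg [ 0.   -0.05 -0.11] q [ 0.28  0.89 -0.28  1.57  0.32  0.72  1.04]
to [ 0.641 -0.138  0.043] tool cm [ 4.5  -0.22  0.4 ]
to [ 0.641 -0.138  0.003] tool cm [ 4.   -0.01  0.  ]
[262.68510137 223.5037253 ]
260.65966386554624 218.9075630252101 [ 17  17  23  15 207] [ 0.64268278 -0.14085307  0.124     ] [ 0.6349608  -0.14013233  0.112     ]
```

View pics/s6.png

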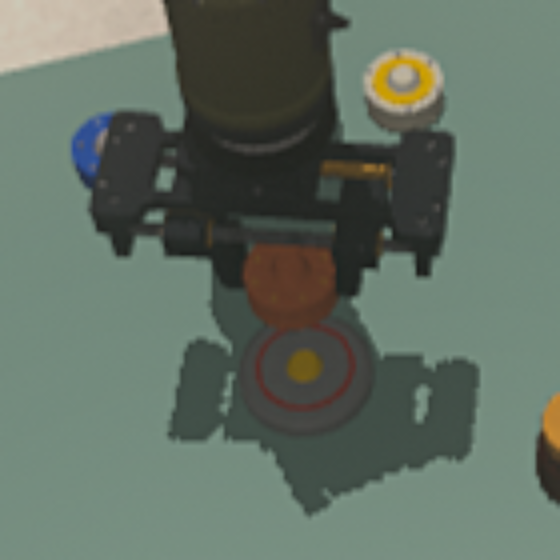

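The copper disc hangs level at crop (290,283), in line with the stand boss (304,366) given the height difference. Lowering with the small correction.

Call:
drive_tool(
  deltas=[
    [[0, 0, 0], [1.5, -0.2, 0.4], 4.8],
    [[0, 0, 0], [2, 0, 0], 4.8],
    [[0, 0, 0], [1.5, 0, 0], 4.8],
    [[0, 0, 0], [1, 0, 0], 4.8],
    [[0, 0, 0], [0.5, 0, 0], 4.8],
    [[0, 0, 0], [0.5, 0, 0], 4.8],
    [[0, 0, 0], [0.3, 0, 0], 4.8],
    [[0, 0, 0], [0.3, 0, 0], 4.8],
    [[0, 0, 0], [0.3, 0, 0], 4.8],
    [[0, 0, 0], [0, 0, 0], 4.8],
    [[0, 0, 0], [0, 0, 0], 4.8],
  ],
)

```text
clock: 11.18
tool_pos: [0.6412, -0.1408, 0.0093]
eef_rot: [0.138, 0.693, -0.138, 0.694]
contact_force: [0.3, -0.6, -1.4]
opening: 0.605
```

```bash
python3 go.py .641 -.138 .003
```

```text
t 11.18 p [ 0.6412 -0.1408  0.0093] open 0.605 F [ 0.3 -0.6 -1.4]
R [[0.0, 0.384, 0.923], [-0.0, 0.923, -0.384], [-1.0, 0.0, 0.0]] tilt fix deg [ 0.    0.02 -0.01] q [ 0.27  1.   -0.24  1.58  0.36  0.6   1.02]
to [ 0.641 -0.138  0.003] tool cm [ 0.63  0.25 -0.12]
```

Call:
drive_tool(
  deltas=[
    [[0, 0, 0], [0, 0.2, -0.1], 4.8],
    [[0, 0, 0], [0.2, 0, 0], 4.8],
    [[0, 0, 0], [0.2, 0, 0], 4.8],
    [[0, 0, 0], [0.1, 0, 0], 4.8],
    [[0, 0, 0], [0, 0, 0], 4.8],
    [[0, 0, 0], [0, 0, 0], 4.8],
  ],
)

```text
clock: 11.68
tool_pos: [0.6407, -0.1386, 0.0039]
eef_rot: [0.138, 0.694, -0.138, 0.693]
contact_force: [0.1, 0.1, -2.1]
opening: 0.602
```

Call:
drive_tool(
  deltas=[
    [[0, 0, 0], [0.1, 0, 0], 4.8],
    [[0, 0, 0], [0, 0, 0], 4.8],
    [[0, 0, 0], [0, 0, 0], 4.8],
  ],
)

```text
clock: 11.93
tool_pos: [0.641, -0.1385, 0.0031]
eef_rot: [0.138, 0.693, -0.138, 0.694]
contact_force: [-0.8, 0.0, -0.4]
opening: 0.606
```

Call:
drive_tool(
  deltas=[
    [[0, 0, 0], [0.1, 0, 0], 4.8],
    [[0, 0, 0], [0, 0, 0], 4.8],
    [[0, 0, 0], [0, 0, 0], 4.8],
  ],
)

```text
clock: 12.18
tool_pos: [0.641, -0.1386, 0.003]
eef_rot: [0.138, 0.693, -0.138, 0.694]
contact_force: [-2.2, -0.2, 6.2]
opening: 0.603
```

Contact came exactly at the expected height (reported 0.003, 6 N), so it is seated. Releasing and rising.

Call:
drive_tool(
  deltas=[
    [[0, 0, 0], [0, 0, 0], 5.6],
    [[0, 0, 0], [0, 0, 0], 6],
    [[0, 0, 0], [0, 0, 0], 7],
    [[0, 0, 0], [0, 0, 0], 8.8],
    [[0, 0, 0], [0, 0, 0], 8.8],
    [[0, 0, 0], [0, 0, 0], 8.8],
    [[0, 0, 0], [-1, 0, 0], 8.8],
    [[0, 0, 0], [-2.5, 0, 0], 8.8],
    [[0, 0, 0], [-3.5, 0, 0], 8.8],
    [[0, 0, 0], [-3, 0, 0], 8.8],
    [[0, 0, 0], [0, 0, 0], 8.8],
  ],
)

```text
clock: 13.1
tool_pos: [0.6455, -0.1389, 0.1092]
eef_rot: [0.139, 0.689, -0.138, 0.698]
contact_force: [0.6, 0.9, 0.7]
opening: 0.995
```

```bash
python3 go.py .436 .246 .1 .436 .246 -.012; python3 -c "
from m import *
s=snap('scene'); u,v,st=cen(s,'cop',(265,237),20);print(u,v,st,onz(s,u,v,.039))"
```

```text
t 13.1 p [ 0.6455 -0.1389  0.1092] open 0.995 F [0.6 0.9 0.7]
R [[0.012, 0.384, 0.923], [-0.001, 0.923, -0.384], [-1.0, 0.003, 0.011]] tilt fix deg [ 0.    0.65 -0.19] q [ 0.29  0.87 -0.28  1.55  0.31  0.76  1.05]
to [0.436 0.246 0.1  ] tool cm [  0.62  27.48 -34.13]
to [ 0.436  0.246 -0.012] tool cm [11.2  -0.04 -0.13]
263.85084745762714 237.3728813559322 [  9  12  22  18 245] [ 0.64211853 -0.1412921   0.039     ]
```

Call:
drive_tool(
  deltas=[
    [[0, 0, 0], [0, 1.5, -1.8], 8.8],
    [[0, 0, 0], [0, 2.4, -3], 8.8],
    [[0, 0, 0], [0, 2.4, -3], 8.8],
    [[0, 0, 0], [0, 2.4, -3], 8.8],
    [[0, 0, 0], [0, 2.4, -3], 8.8],
    [[0, 0, 0], [0, 2.4, -3], 8.8],
    [[0, 0, 0], [0, 2.4, -3], 8.8],
    [[0, 0, 0], [0, 2.4, -3], 8.8],
    [[0, 0, 0], [0, 2.4, -3], 8.8],
    [[0, 0, 0], [0, 2.4, -3], 8.8],
    [[0, 0, 0], [0, 2.4, -3], 8.8],
    [[0, 0, 0], [0, 1.9, -2.2], 8.8],
  ],
)

```text
clock: 14.15
tool_pos: [0.4293, 0.2478, 0.1017]
eef_rot: [0.137, 0.694, -0.137, 0.693]
contact_force: [-0.1, 1.2, -0.2]
opening: 0.998
```

Call:
drive_tool(
  deltas=[
    [[0, 0, 0], [1, 0, 0], 8.8],
    [[0, 0, 0], [2, 0, 0], 8.8],
    [[0, 0, 0], [1, 0, 0], 8.8],
    [[0, 0, 0], [0, 0, 0], 8.8],
    [[0, 0, 0], [0, 0, 0], 8.8],
    [[0, 0, 0], [0, 0, 0], 8.8],
  ],
)

```text
clock: 14.65
tool_pos: [0.4323, 0.2445, 0.0623]
eef_rot: [0.139, 0.693, -0.139, 0.693]
contact_force: [0.3, -0.4, -0.1]
opening: 0.997
```

```bash
python3 go.py .436 .246 -.012; python3 -c "
from m import *
s=snap('scene'); 
cv2.imwrite('pics/s7.png',cv2.resize(np.clip(s['color'][90:190,320:440,::-1]*1.4,0,255).astype(np.uint8),(600,500)))"
```

```text
t 14.65 p [0.4323 0.2445 0.0623] open 0.997 F [ 0.3 -0.4 -0.1]
R [[0.0, 0.385, 0.923], [-0.0, 0.923, -0.385], [-1.0, -0.0, 0.0]] tilt fix deg [-0.    0.01  0.  ] q [-0.55  0.79 -0.1   2.07  0.24  0.29  0.33]
to [ 0.436  0.246 -0.012] tool cm [7.43 0.28 0.28]
```

View pics/s7.png

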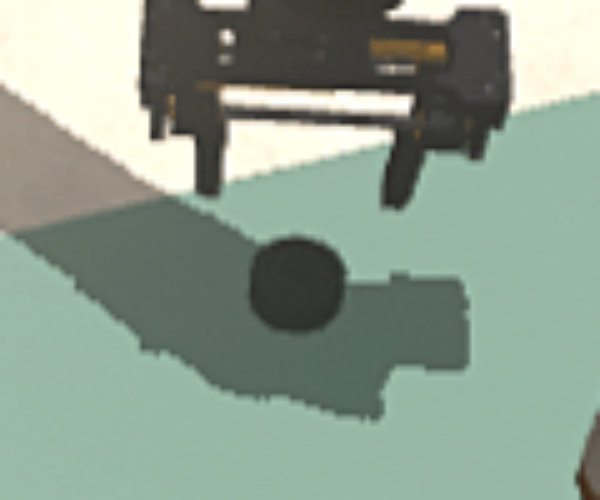

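The gripper is above graphite (crop (297,285)), and the open fingers straddle it. I'll check the tip height offset here with numbers, descend part way, then descend guarded.

```bash
python3 -c "
from m import *
s=snap('scene')
for z in(.051,.065,.075,.085): print(z,proj(s,[.4323,.2445,z]),'seen 380.3 129.8')"
```

```text
0.051 [378.87725334 136.65807481] seen 380.3 129.8
0.065 [379.45268831 133.21578005] seen 380.3 129.8
0.075 [379.87020257 130.71842182] seen 380.3 129.8
0.085 [380.29324729 128.18819158] seen 380.3 129.8
```

Call:
drive_tool(
  deltas=[
    [[0, 0, 0], [1.5, 0.3, 0.3], 8.8],
    [[0, 0, 0], [2, 0, 0], 8.8],
    [[0, 0, 0], [1.5, 0, 0], 8.8],
    [[0, 0, 0], [0.8, 0, 0], 8.8],
    [[0, 0, 0], [0.4, 0, 0], 8.8],
    [[0, 0, 0], [0.2, 0, 0], 8.8],
    [[0, 0, 0], [0, 0, 0], 8.8],
    [[0, 0, 0], [0, 0, 0], 8.8],
  ],
)

```text
clock: 15.42
tool_pos: [0.4363, 0.2468, -0.0013]
eef_rot: [0.139, 0.693, -0.138, 0.694]
contact_force: [0.5, -0.3, 1.1]
opening: 1.0
```

The offset is consistent (about 25 mm). Last centimetre, then grip.

Call:
drive_tool(
  deltas=[
    [[0, 0, 0], [0.3, 0, 0], 8.8],
    [[0, 0, 0], [0.3, 0, 0], 8.8],
    [[0, 0, 0], [0.2, 0, 0], 8.8],
    [[0, 0, 0], [0.2, 0, 0], 8.8],
    [[0, 0, 0], [0, 0, 0], 8.8],
    [[0, 0, 0], [0, 0, 0], 8.8],
  ],
)

```text
clock: 15.92
tool_pos: [0.4358, 0.2465, -0.0121]
eef_rot: [0.138, 0.694, -0.138, 0.693]
contact_force: [-0.4, 0.8, 0.4]
opening: 0.997
```

Call:
drive_tool(
  deltas=[
    [[0, 0, 0], [0, 0, 0], 6.5],
    [[0, 0, 0], [0, 0, 0], 6],
    [[0, 0, 0], [0, 0, 0], 5.7],
    [[0, 0, 0], [0, 0, 0], 5.4],
    [[0, 0, 0], [0, 0, 0], 5.2],
    [[0, 0, 0], [0, 0, 0], 5],
    [[0, 0, 0], [0, 0, 0], 4.8],
    [[0, 0, 0], [0, 0, 0], 4.8],
    [[0, 0, 0], [0, 0, 0], 4.8],
    [[0, 0, 0], [0, 0, 0], 4.8],
    [[0, 0, 0], [0, 0, 0], 4.8],
  ],
)

```text
clock: 16.83
tool_pos: [0.4361, 0.2468, -0.0119]
eef_rot: [0.138, 0.693, -0.138, 0.694]
contact_force: [-0.4, 1.7, 1.0]
opening: 0.606
```

```bash
python3 go.py .436 .246 .09 .641 -.1385 .09 .641 -.1385 .027
```

```text
t 16.83 p [ 0.4361  0.2468 -0.0119] open 0.606 F [-0.4  1.7  1. ]
R [[0.0, 0.384, 0.924], [0.0, 0.924, -0.384], [-1.0, 0.001, 0.0]] tilt fix deg [ 0.    0.01 -0.03] q [-0.58  0.94 -0.04  2.07  0.26  0.13  0.31]
to [0.436 0.246 0.09 ] tool cm [-10.19  -0.07   0.03]
to [ 0.641  -0.1385  0.09  ] tool cm [-1.000e-02 -2.765e+01  3.368e+01]
to [ 0.641  -0.1385  0.027 ] tool cm [ 6.3 -0.  -0. ]
```

Call:
drive_tool(
  deltas=[
    [[0, 0, 0], [-1, 0, 0], 4.8],
    [[0, 0, 0], [-3, 0, 0], 4.8],
    [[0, 0, 0], [-3, 0, 0], 4.8],
    [[0, 0, 0], [-2.5, 0, 0], 4.8],
    [[0, 0, 0], [-0.5, -0.85, 1], 4.8],
    [[0, 0, 0], [0, -1.7, 2], 4.8],
    [[0, 0, 0], [0, -2.1, 2.6], 4.8],
    [[0, 0, 0], [0, -2.1, 2.6], 4.8],
    [[0, 0, 0], [0, -2.1, 2.6], 4.8],
    [[0, 0, 0], [0, -2.1, 2.6], 4.8],
    [[0, 0, 0], [0, -2.1, 2.6], 4.8],
    [[0, 0, 0], [0, -2.1, 2.6], 4.8],
  ],
)

```text
clock: 17.83
tool_pos: [0.5494, 0.0332, 0.0886]
eef_rot: [0.138, 0.694, -0.139, 0.693]
contact_force: [0.7, 0.9, -1.7]
opening: 0.601
```

Call:
drive_tool(
  deltas=[
    [[0, 0, 0], [0, -2.1, 2.6], 4.8],
    [[0, 0, 0], [0, -2.1, 2.6], 4.8],
    [[0, 0, 0], [0, -2.1, 2.6], 4.8],
    [[0, 0, 0], [0, -2.1, 2.6], 4.8],
    [[0, 0, 0], [0, -2.1, 2.6], 4.8],
    [[0, 0, 0], [0, -1.3, 1.5], 4.8],
    [[0, 0, 0], [0, -0.7, 0.6], 4.8],
    [[0, 0, 0], [0, 0, 0], 4.8],
    [[0, 0, 0], [0, 0, 0], 4.8],
    [[0, 0, 0], [0, 0, 0], 4.8],
  ],
)

```text
clock: 18.67
tool_pos: [0.6401, -0.1351, 0.0881]
eef_rot: [0.138, 0.694, -0.137, 0.693]
contact_force: [0.2, 0.5, -0.6]
opening: 0.605
```

```bash
python3 go.py .641 -.1385 .041 .641 -.1385 .027; python3 -c "
from m import *
s=snap('scene')
cv2.imwrite('pics/s8.png',cv2.resize(np.clip(s['color'][160:280,205:325,::-1]*1.4,0,255).astype(np.uint8),(560,560)))"
```

```text
t 18.67 p [ 0.6401 -0.1351  0.0881] open 0.605 F [ 0.2  0.5 -0.6]
R [[-0.001, 0.381, 0.925], [0.002, 0.925, -0.381], [-1.0, 0.001, -0.002]] tilt fix deg [ 0.   -0.12 -0.08] q [ 0.29  0.89 -0.3   1.57  0.34  0.74  1.03]
to [ 0.641  -0.1385  0.041 ] tool cm [ 4.71 -0.29  0.22]
to [ 0.641  -0.1385  0.027 ] tool cm [ 1.4 -0.   0. ]
```

View pics/s8.png

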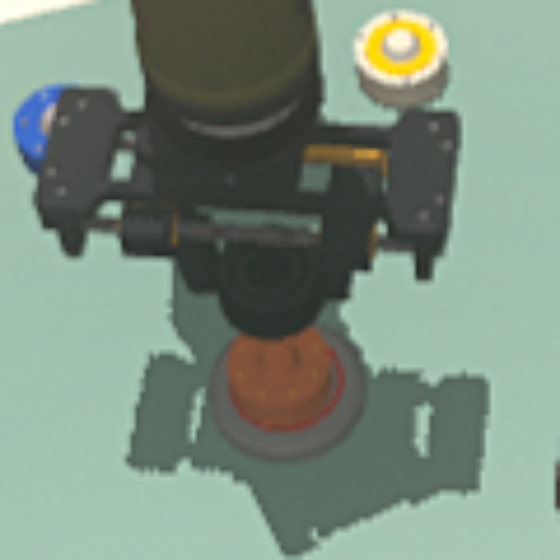

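Copper stands on the stand at crop (279,378), upright; graphite hangs level above it. Lowering.

Call:
drive_tool(
  deltas=[
    [[0, 0, 0], [1.5, 0, 0], 4.8],
    [[0, 0, 0], [1.5, 0, 0], 4.8],
    [[0, 0, 0], [1, 0, 0], 4.8],
    [[0, 0, 0], [0.6, 0, 0], 4.8],
    [[0, 0, 0], [0.3, 0, 0], 4.8],
    [[0, 0, 0], [0.2, 0, 0], 4.8],
    [[0, 0, 0], [0, 0, 0], 4.8],
    [[0, 0, 0], [0, 0, 0], 4.8],
    [[0, 0, 0], [0, 0, 0], 4.8],
  ],
)

```text
clock: 19.47
tool_pos: [0.6415, -0.1381, 0.0377]
eef_rot: [0.138, 0.693, -0.138, 0.694]
contact_force: [-0.1, 0.4, -1.5]
opening: 0.604
```

```bash
python3 go.py .641 -.1385 .027
```

```text
t 19.47 p [ 0.6415 -0.1381  0.0377] open 0.604 F [-0.1  0.4 -1.5]
R [[0.001, 0.384, 0.923], [-0.0, 0.923, -0.384], [-1.0, 0.0, 0.001]] tilt fix deg [ 0.    0.06 -0.02] q [ 0.28  0.97 -0.27  1.58  0.37  0.65  1.  ]
to [ 0.641  -0.1385  0.027 ] tool cm [ 1.07 -0.06 -0.03]
```

Call:
drive_tool(
  deltas=[
    [[0, 0, 0], [0.3, 0, 0], 4.8],
    [[0, 0, 0], [0.3, 0, 0], 4.8],
    [[0, 0, 0], [0.2, 0, 0], 4.8],
    [[0, 0, 0], [0.1, 0, 0], 4.8],
    [[0, 0, 0], [0.1, 0, 0], 4.8],
    [[0, 0, 0], [0, 0, 0], 4.8],
    [[0, 0, 0], [0, 0, 0], 4.8],
    [[0, 0, 0], [0, 0, 0], 4.8],
  ],
)

```text
clock: 20.13
tool_pos: [0.6409, -0.138, 0.0272]
eef_rot: [0.138, 0.694, -0.138, 0.693]
contact_force: [-1.3, 0.3, 2.4]
opening: 0.605
```

Call:
drive_tool(
  deltas=[
    [[0, 0, 0], [0.1, 0, 0], 4.8],
    [[0, 0, 0], [0, 0, 0], 4.8],
    [[0, 0, 0], [0, 0, 0], 4.8],
  ],
)

```text
clock: 20.38
tool_pos: [0.6409, -0.1381, 0.0271]
eef_rot: [0.138, 0.693, -0.138, 0.693]
contact_force: [-2.5, 0.3, 8.8]
opening: 0.605
```

Seated at 0.0271, exactly one 24 mm pitch up. Releasing, then on to the membrane.

Call:
drive_tool(
  deltas=[
    [[0, 0, 0], [0, 0, 0], 5.6],
    [[0, 0, 0], [0, 0, 0], 6],
    [[0, 0, 0], [0, 0, 0], 7],
    [[0, 0, 0], [0, 0, 0], 8.8],
    [[0, 0, 0], [0, 0, 0], 8.8],
    [[0, 0, 0], [0, 0, 0], 8.8],
    [[0, 0, 0], [-1, 0, 0], 8.8],
    [[0, 0, 0], [-2.5, 0, 0], 8.8],
    [[0, 0, 0], [-3, 0, 0], 8.8],
    [[0, 0, 0], [-2, 0, 0], 8.8],
    [[0, 0, 0], [0, 0, 0], 8.8],
    [[0, 0, 0], [0, 0, 0], 8.8],
  ],
)

```text
clock: 21.38
tool_pos: [0.6421, -0.1382, 0.1129]
eef_rot: [0.138, 0.692, -0.138, 0.695]
contact_force: [0.8, -0.1, -0.1]
opening: 0.997
```

```bash
python3 go.py .449 -.018 .11 .449 -.018 -.012
```

```text
t 21.38 p [ 0.6421 -0.1382  0.1129] open 0.997 F [ 0.8 -0.1 -0.1]
R [[0.003, 0.384, 0.923], [-0.0, 0.923, -0.384], [-1.0, 0.001, 0.003]] tilt fix deg [ 0.    0.18 -0.05] q [ 0.3   0.86 -0.31  1.55  0.33  0.78  1.04]
to [ 0.449 -0.018  0.11 ] tool cm [  0.22   3.69 -22.44]
to [ 0.449 -0.018 -0.012] tool cm [ 1.22e+01 -1.00e-02 -4.00e-02]
```

Call:
drive_tool(
  deltas=[
    [[0, 0, 0], [0, 0.3, -1.6], 8.8],
    [[0, 0, 0], [0, 0.5, -3], 8.8],
    [[0, 0, 0], [0, 0.5, -3], 8.8],
    [[0, 0, 0], [0, 0.5, -3], 8.8],
    [[0, 0, 0], [0, 0.5, -3], 8.8],
    [[0, 0, 0], [0, 0.5, -3], 8.8],
    [[0, 0, 0], [0.5, 0.5, -3], 8.8],
    [[0, 0, 0], [2, 0.4, -2], 8.8],
    [[0, 0, 0], [2, 0, -0.8], 8.8],
    [[0, 0, 0], [1.5, 0, 0], 8.8],
    [[0, 0, 0], [0, 0, 0], 8.8],
    [[0, 0, 0], [0, 0, 0], 8.8],
  ],
)

```text
clock: 22.38
tool_pos: [0.4474, -0.0179, 0.0502]
eef_rot: [0.138, 0.694, -0.139, 0.693]
contact_force: [-1.0, -0.1, 0.7]
opening: 0.999
```

```bash
python3 go.py .449 -.018 -.012; python3 -c "
from m import *
T=snap('top'); u,v,st=cen(T,'mem',(332,254),16); print(u,v,st)
s=snap('scene')
cv2.imwrite('pics/s9.png',cv2.resize(np.clip(s['color'][110:270,210:370,::-1]*1.4,0,255).astype(np.uint8),(600,600)))"
```

```text
t 22.38 p [ 0.4474 -0.0179  0.0502] open 0.999 F [-1.  -0.1  0.7]
R [[-0.003, 0.383, 0.924], [-0.001, 0.924, -0.383], [-1.0, -0.002, -0.002]] tilt fix deg [ 0.   -0.14  0.09] q [-0.01  0.79 -0.09  2.22  0.43  0.15  0.68]
to [ 0.449 -0.018 -0.012] tool cm [6.22 0.06 0.16]
332.37865748709123 259.8932874354561 [  0   7  33  26 446]
```

View pics/s9.png

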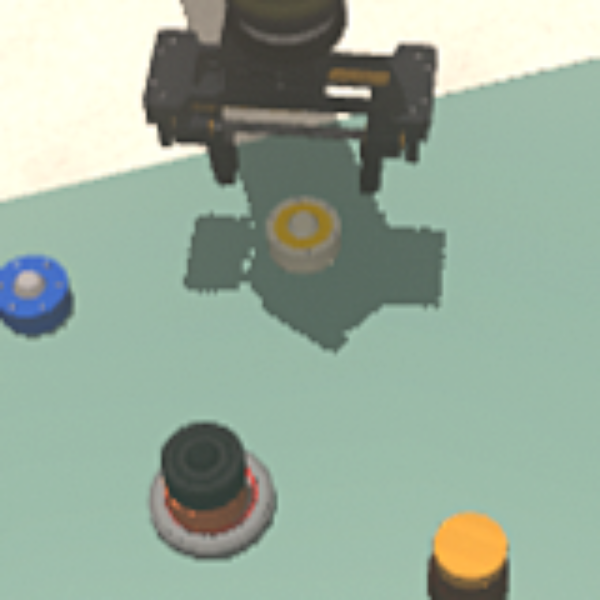

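Stack of graphite on copper looks straight (crop (205,480)), and the membrane (305,232) is centred between the fingers. Joint 6 is near its lower limit (0.15 vs 0.04), so I'll descend carefully and watch it.

Call:
drive_tool(
  deltas=[
    [[0, 0, 0], [1, 0, 0.2], 8.8],
    [[0, 0, 0], [1, 0, 0], 8.8],
    [[0, 0, 0], [0.7, 0, 0], 8.8],
    [[0, 0, 0], [0.3, 0, 0], 8.8],
    [[0, 0, 0], [0, 0, 0], 8.8],
    [[0, 0, 0], [0, 0, 0], 8.8],
  ],
)

```text
clock: 22.98
tool_pos: [0.4502, -0.0188, 0.021]
eef_rot: [0.138, 0.694, -0.138, 0.693]
contact_force: [-0.2, -0.6, -0.5]
opening: 0.998
```

```bash
python3 go.py .449 -.018 -.012
```

```text
t 22.98 p [ 0.4502 -0.0188  0.021 ] open 0.998 F [-0.2 -0.6 -0.5]
R [[-0.0, 0.384, 0.923], [0.0, 0.923, -0.384], [-1.0, -0.0, -0.0]] tilt fix deg [ 0.   -0.01  0.  ] q [-0.04  0.86 -0.04  2.22  0.45  0.07  0.67]
to [ 0.449 -0.018 -0.012] tool cm [ 3.3   0.02 -0.14]
```

Call:
drive_tool(
  deltas=[
    [[0, 0, 0], [0.8, 0, -0.1], 8.8],
    [[0, 0, 0], [0.5, 0, 0], 8.8],
    [[0, 0, 0], [0, 0, 0], 8.8],
    [[0, 0, 0], [0, 0, 0], 8.8],
  ],
)

```text
clock: 23.32
tool_pos: [0.45, -0.0182, 0.0085]
eef_rot: [0.138, 0.694, -0.138, 0.693]
contact_force: [-0.3, -0.2, -0.6]
opening: 0.999
```

```bash
python3 go.py .449 -.018 -.012; python3 -c "
from h import *; print(r.get_state()['q'].round(4))"
```

```text
t 23.32 p [ 0.45   -0.0182  0.0085] open 0.999 F [-0.3 -0.2 -0.6]
R [[-0.002, 0.383, 0.924], [0.0, 0.924, -0.383], [-1.0, -0.0, -0.002]] tilt fix deg [ 0.   -0.09  0.02] q [-0.04  0.89 -0.03  2.22  0.55  0.04  0.56]
to [ 0.449 -0.018 -0.012] tool cm [ 2.05 -0.02 -0.1 ]
[-0.0434  0.887  -0.0295  2.2199  0.5529  0.0428  0.5628]
```

Call:
drive_tool(
  deltas=[
    [[0, 0, 0], [0.5, 0, 0], 8.8],
    [[0, 0, 0], [0.4, 0, 0], 8.8],
    [[0, 0, 0], [0, 0, 0], 8.8],
    [[0, 0, 0], [0, 0, 0], 8.8],
  ],
)

```text
clock: 23.65
tool_pos: [0.4497, -0.0185, 0.0033]
eef_rot: [0.138, 0.694, -0.138, 0.693]
contact_force: [-0.3, 0.9, 0.1]
opening: 0.997
```

```bash
python3 go.py .449 -.018 -.012; python3 -c "
from h import *; print(r.get_state()['q'].round(4))"
```

```text
t 23.65 p [ 0.4497 -0.0185  0.0033] open 0.997 F [-0.3  0.9  0.1]
R [[-0.002, 0.383, 0.924], [-0.0, 0.924, -0.383], [-1.0, -0.001, -0.002]] tilt fix deg [ 0.   -0.12  0.07] q [-0.03  0.9  -0.04  2.22  0.91  0.04  0.2 ]
to [ 0.449 -0.018 -0.012] tool cm [ 1.53  0.02 -0.08]
[-0.0347  0.8984 -0.0432  2.22    0.9145  0.0428  0.2018]
```

Joint 6 is being held just inside its limit. A 2° turn about the jaw axis (pads stay parallel to the disc's sides) gives it room. I'll keep that same tilt through placing.

Call:
drive_tool(
  deltas=[
    [[0, 1, 0], [0, 0, 0], 8.8],
    [[0, 1, 0], [0, 0, 0], 8.8],
    [[0, 0, 0], [0.3, 0, 0], 8.8],
    [[0, 0, 0], [0.3, 0, 0], 8.8],
    [[0, 0, 0], [0, 0, 0], 8.8],
    [[0, 0, 0], [0, 0, 0], 8.8],
    [[0, 0, 0], [0, 0, 0], 8.8],
  ],
)

```text
clock: 24.23
tool_pos: [0.4491, -0.0183, -0.0029]
eef_rot: [0.14, 0.706, -0.136, 0.68]
contact_force: [0.6, 0.6, 0.3]
opening: 0.999
```

```bash
python3 go.py .449 -.018 -.012; python3 -c "
from h import *; print(r.get_state()['q'].round(4))"
```

```text
t 24.23 p [ 0.4491 -0.0183 -0.0029] open 0.999 F [0.6 0.6 0.3]
R [[-0.035, 0.383, 0.923], [0.012, 0.924, -0.383], [-0.999, -0.002, -0.037]] tilt fix deg [ 0.   -2.13  0.12] q [ 0.05  0.91 -0.16  2.18  0.91  0.14  0.22]
to [ 0.449 -0.018 -0.012] tool cm [0.91 0.03 0.01]
[ 0.045   0.9136 -0.1557  2.184   0.9126  0.1378  0.2151]
```

Call:
drive_tool(
  deltas=[
    [[0, 0, 0], [0.3, 0, 0], 8.8],
    [[0, 0, 0], [0.3, 0, 0], 8.8],
    [[0, 0, 0], [0.2, 0, 0], 8.8],
    [[0, 0, 0], [0, 0, 0], 8.8],
    [[0, 0, 0], [0, 0, 0], 8.8],
  ],
)

```text
clock: 24.65
tool_pos: [0.449, -0.0183, -0.011]
eef_rot: [0.14, 0.706, -0.136, 0.68]
contact_force: [0.3, -0.0, 0.4]
opening: 0.998
```

Call:
drive_tool(
  deltas=[
    [[0, 0, 0], [0, 0, 0], 6.5],
    [[0, 0, 0], [0, 0, 0], 6],
    [[0, 0, 0], [0, 0, 0], 5.7],
    [[0, 0, 0], [0, 0, 0], 5.4],
    [[0, 0, 0], [0, 0, 0], 5.2],
    [[0, 0, 0], [0, 0, 0], 5],
    [[0, 0, 0], [0, 0, 0], 4.8],
    [[0, 0, 0], [0, 0, 0], 4.8],
    [[0, 0, 0], [0, 0, 0], 4.8],
    [[0, 0, 0], [0, 0, 0], 4.8],
    [[0, 0, 0], [0, 0, 0], 4.8],
  ],
)

```text
clock: 25.57
tool_pos: [0.4493, -0.0184, -0.0108]
eef_rot: [0.14, 0.706, -0.136, 0.68]
contact_force: [0.3, -0.5, 1.7]
opening: 0.601
```

```bash
python3 go.py .449 -.018 .11 .641 -.138 .11 .641 -.138 .051
```

```text
t 25.57 p [ 0.4493 -0.0184 -0.0108] open 0.601 F [ 0.3 -0.5  1.7]
R [[-0.035, 0.384, 0.923], [0.013, 0.923, -0.383], [-0.999, -0.001, -0.037]] tilt fix deg [ 0.   -2.11  0.07] q [ 0.03  0.93 -0.13  2.18  0.93  0.11  0.2 ]
to [ 0.449 -0.018  0.11 ] tool cm [-1.207e+01  1.000e-02 -4.900e-01]
to [ 0.641 -0.138  0.11 ] tool cm [-0.82 -3.71 22.32]
to [ 0.641 -0.138  0.051] tool cm [5.9  0.01 0.22]
```

Call:
drive_tool(
  deltas=[
    [[0, 0, 0], [-1, 0, 0], 4.8],
    [[0, 0, 0], [-3, 0, 0], 4.8],
    [[0, 0, 0], [-3, 0, 0], 4.8],
    [[0, 0, 0], [-3, 0, -0.2], 4.8],
    [[0, 0, 0], [-2.3, 0, 0.7], 4.8],
    [[0, 0, 0], [-0.2, -0.4, 2], 4.8],
    [[0, 0, 0], [-0.1, -0.5, 2.8], 4.8],
    [[0, 0, 0], [-0.1, -0.5, 2.8], 4.8],
    [[0, 0, 0], [-0.1, -0.5, 2.8], 4.8],
    [[0, 0, 0], [-0.1, -0.5, 2.8], 4.8],
    [[0, 0, 0], [-0.1, -0.5, 2.8], 4.8],
    [[0, 0, 0], [0, -0.4, 2], 4.8],
  ],
)

```text
clock: 26.57
tool_pos: [0.6132, -0.1237, 0.1119]
eef_rot: [0.141, 0.706, -0.137, 0.68]
contact_force: [0.5, -0.8, -1.0]
opening: 0.604
```

Call:
drive_tool(
  deltas=[
    [[0, 0, 0], [0, -0.3, 2], 4.8],
    [[0, 0, 0], [0, -0.1, 1.1], 4.8],
    [[0, 0, 0], [0, 0, 0], 4.8],
    [[0, 0, 0], [0, 0, 0], 4.8],
    [[0, 0, 0], [0, 0, 0], 4.8],
  ],
)

```text
clock: 26.98
tool_pos: [0.6376, -0.1362, 0.1108]
eef_rot: [0.14, 0.707, -0.136, 0.68]
contact_force: [0.1, -0.2, -0.9]
opening: 0.6
```

```bash
python3 go.py .641 -.138 .065 .641 -.138 .052
```

```text
t 26.98 p [ 0.6376 -0.1362  0.1108] open 0.6 F [ 0.1 -0.2 -0.9]
R [[-0.037, 0.383, 0.923], [0.013, 0.924, -0.382], [-0.999, -0.002, -0.039]] tilt fix deg [ 0.   -2.23  0.1 ] q [ 0.45  0.93 -0.62  1.51  0.6   0.94  0.83]
to [ 0.641 -0.138  0.065] tool cm [ 4.56 -0.03  0.56]
to [ 0.641 -0.138  0.052] tool cm [1.3  0.   0.05]
```

Call:
drive_tool(
  deltas=[
    [[0, 0, 0], [1.5, 0, 0.3], 4.8],
    [[0, 0, 0], [1.5, 0, 0.1], 4.8],
    [[0, 0, 0], [0.8, 0, 0], 4.8],
    [[0, 0, 0], [0.5, 0, 0], 4.8],
    [[0, 0, 0], [0.2, 0, 0], 4.8],
    [[0, 0, 0], [0, 0, 0], 4.8],
    [[0, 0, 0], [0, 0, 0], 4.8],
    [[0, 0, 0], [0, 0, 0], 4.8],
  ],
)

```text
clock: 27.65
tool_pos: [0.6415, -0.1379, 0.0666]
eef_rot: [0.14, 0.706, -0.136, 0.681]
contact_force: [0.0, -0.0, -0.8]
opening: 0.607
```

```bash
python3 go.py .641 -.138 .052; python3 -c "
from m import *
s=snap('scene')
cv2.imwrite('pics/s10.png',cv2.resize(np.clip(s['color'][170:270,215:315,::-1]*1.4,0,255).astype(np.uint8),(600,600)))"
```

```text
t 27.65 p [ 0.6415 -0.1379  0.0666] open 0.607 F [ 0.  -0.  -0.8]
R [[-0.034, 0.384, 0.923], [0.013, 0.923, -0.383], [-0.999, -0.001, -0.036]] tilt fix deg [ 0.   -2.06  0.05] q [ 0.44  0.99 -0.59  1.52  0.63  0.87  0.8 ]
to [ 0.641 -0.138  0.052] tool cm [ 1.46 -0.03  0.01]
```

View pics/s10.png

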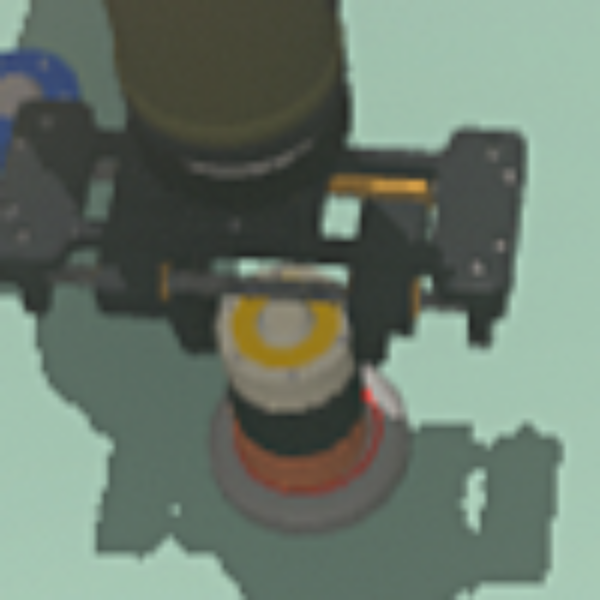

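The membrane (crop (290,325)) hangs level and in line above graphite. Lowering the last 14 mm.

Call:
drive_tool(
  deltas=[
    [[0, 0, 0], [0.4, 0, 0], 4.8],
    [[0, 0, 0], [0.3, 0, 0], 4.8],
    [[0, 0, 0], [0.3, 0, 0], 4.8],
    [[0, 0, 0], [0.2, 0, 0], 4.8],
    [[0, 0, 0], [0.1, 0, 0], 4.8],
    [[0, 0, 0], [0.1, 0, 0], 4.8],
    [[0, 0, 0], [0, 0, 0], 4.8],
    [[0, 0, 0], [0, 0, 0], 4.8],
    [[0, 0, 0], [0, 0, 0], 4.8],
  ],
)

```text
clock: 28.45
tool_pos: [0.6404, -0.1378, 0.0523]
eef_rot: [0.14, 0.706, -0.136, 0.68]
contact_force: [-2.1, -0.8, 3.1]
opening: 0.603
```

Call:
drive_tool(
  deltas=[
    [[0, 0, 0], [0.1, 0, 0], 4.8],
    [[0, 0, 0], [0, 0, 0], 4.8],
    [[0, 0, 0], [0, 0, 0], 4.8],
  ],
)

```text
clock: 28.7
tool_pos: [0.6405, -0.1378, 0.0522]
eef_rot: [0.14, 0.706, -0.136, 0.68]
contact_force: [-4.0, -0.8, 9.3]
opening: 0.6
```

Seated at the predicted 0.0522. Releasing, straightening the tool, and heading to the end cap.

Call:
drive_tool(
  deltas=[
    [[0, 0, 0], [0, 0, 0], 5.6],
    [[0, 0, 0], [0, 0, 0], 6],
    [[0, 0, 0], [0, 0, 0], 7],
    [[0, 0, 0], [0, 0, 0], 8.8],
    [[0, 0, 0], [0, 0, 0], 8.8],
    [[0, 0, 0], [0, 0, 0], 8.8],
    [[0, 0, 0], [-1, 0, 0], 8.8],
    [[0, 0, 0], [-2.5, 0, 0], 8.8],
    [[0, 0, 0], [-3, 0, 0], 8.8],
    [[0, -1, 0], [-1.5, 0, 0], 8.8],
    [[0, -1, 0], [0, 0, 0], 8.8],
    [[0, 0, 0], [0, 0, 0], 8.8],
  ],
)

```text
clock: 29.7
tool_pos: [0.6439, -0.1384, 0.1333]
eef_rot: [0.138, 0.693, -0.138, 0.694]
contact_force: [0.0, 0.5, 0.4]
opening: 0.999
```

```bash
python3 go.py .441 -.219 .13 .441 -.219 -.012
```

```text
t 29.7 p [ 0.6439 -0.1384  0.1333] open 0.999 F [0.  0.5 0.4]
R [[0.001, 0.383, 0.924], [-0.001, 0.924, -0.383], [-1.0, -0.001, 0.001]] tilt fix deg [-0.    0.06  0.04] q [ 0.46  0.89 -0.62  1.52  0.6   0.93  0.82]
to [ 0.441 -0.219  0.13 ] tool cm [  0.32 -15.21 -15.65]
to [ 0.441 -0.219 -0.012] tool cm [ 1.42e+01  1.00e-02 -1.00e-02]
```

Call:
drive_tool(
  deltas=[
    [[0, 0, 0], [0, -1, -1], 8.8],
    [[0, 0, 0], [0, -2.4, -2.5], 8.8],
    [[0, 0, 0], [0, -2.4, -2.5], 8.8],
    [[0, 0, 0], [0, -2.4, -2.5], 8.8],
    [[0, 0, 0], [0, -2.4, -2.5], 8.8],
    [[0, 0, 0], [0, -2.4, -2.5], 8.8],
    [[0, 0, 0], [2, -1.5, -1.5], 8.8],
    [[0, 0, 0], [3, -0.5, -0.5], 8.8],
    [[0, 0, 0], [2.5, 0, 0], 8.8],
    [[0, 0, 0], [1, 0, 0], 8.8],
    [[0, 0, 0], [0, 0, 0], 8.8],
    [[0, 0, 0], [0, 0, 0], 8.8],
  ],
)

```text
clock: 30.7
tool_pos: [0.4423, -0.2177, 0.0462]
eef_rot: [0.138, 0.695, -0.139, 0.692]
contact_force: [-0.6, 0.2, 0.8]
opening: 0.996
```

```bash
python3 go.py .441 -.219 -.012; python3 -c "
from m import *
s=snap('scene')
u,v,st=cen(s,'cap',(218,188),16);print(u,v,st,onz(s,u,v,.014))
cv2.imwrite('pics/s11.png',cv2.resize(np.clip(s['color'][110:270,170:330,::-1]*1.4,0,255).astype(np.uint8),(600,600)))"
```

```text
t 30.7 p [ 0.4423 -0.2177  0.0462] open 0.996 F [-0.6  0.2  0.8]
R [[-0.004, 0.383, 0.924], [-0.0, 0.924, -0.383], [-1.0, -0.002, -0.003]] tilt fix deg [ 0.   -0.19  0.1 ] q [ 0.62  0.85 -0.42  2.07  0.88  0.41  0.67]
to [ 0.441 -0.219 -0.012] tool cm [ 5.82 -0.16 -0.05]
218.06413994169097 188.0932944606414 [  6   6  21  21 277] [ 0.442126   -0.21908505  0.014     ]
```

View pics/s11.png

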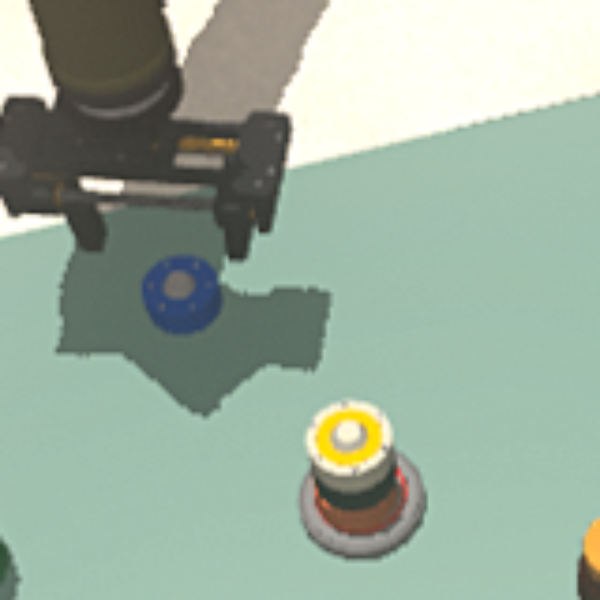

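The three-module stack is straight (crop (355,470)). The cap (180,293) is between the fingers. Descending and gripping.

Call:
drive_tool(
  deltas=[
    [[0, 0, 0], [1.5, -0.1, 0], 8.8],
    [[0, 0, 0], [1.5, 0, 0], 8.8],
    [[0, 0, 0], [1, 0, 0], 8.8],
    [[0, 0, 0], [0.6, 0, 0], 8.8],
    [[0, 0, 0], [0.4, 0, 0], 8.8],
    [[0, 0, 0], [0.3, 0, 0], 8.8],
    [[0, 0, 0], [0.2, 0, 0], 8.8],
    [[0, 0, 0], [0, 0, 0], 8.8],
    [[0, 0, 0], [0, 0, 0], 8.8],
    [[0, 0, 0], [0, 0, 0], 8.8],
  ],
)

```text
clock: 31.58
tool_pos: [0.4421, -0.219, -0.0082]
eef_rot: [0.138, 0.694, -0.139, 0.693]
contact_force: [0.4, -0.0, 0.0]
opening: 0.995
```

```bash
python3 go.py .4415 -.219 -.0115
```

```text
t 31.58 p [ 0.4421 -0.219  -0.0082] open 0.995 F [ 0.4 -0.   0. ]
R [[-0.002, 0.384, 0.923], [-0.001, 0.923, -0.384], [-1.0, -0.001, -0.002]] tilt fix deg [ 0.   -0.09  0.08] q [ 0.53  0.94 -0.27  2.09  1.02  0.25  0.54]
to [ 0.4415 -0.219  -0.0115] tool cm [ 0.33 -0.02 -0.05]
```

Call:
drive_tool(
  deltas=[
    [[0, 0, 0], [0.3, 0, 0], 8.8],
    [[0, 0, 0], [0, 0, 0], 6.5],
    [[0, 0, 0], [0, 0, 0], 6],
    [[0, 0, 0], [0, 0, 0], 5.7],
    [[0, 0, 0], [0, 0, 0], 5.4],
    [[0, 0, 0], [0, 0, 0], 5.2],
    [[0, 0, 0], [0, 0, 0], 5],
    [[0, 0, 0], [0, 0, 0], 4.8],
    [[0, 0, 0], [0, 0, 0], 4.8],
    [[0, 0, 0], [0, 0, 0], 4.8],
    [[0, 0, 0], [0, 0, 0], 4.8],
    [[0, 0, 0], [0, 0, 0], 4.8],
  ],
)

```text
clock: 32.58
tool_pos: [0.4419, -0.2188, -0.0115]
eef_rot: [0.138, 0.694, -0.139, 0.693]
contact_force: [0.4, 0.5, 1.0]
opening: 0.602
```

```bash
python3 go.py .4415 -.219 .12 .641 -.138 .12
```

```text
t 32.58 p [ 0.4419 -0.2188 -0.0115] open 0.602 F [0.4 0.5 1. ]
R [[-0.002, 0.384, 0.924], [-0.0, 0.924, -0.384], [-1.0, -0.001, -0.002]] tilt fix deg [ 0.   -0.12  0.07] q [ 0.52  0.94 -0.26  2.09  1.02  0.24  0.54]
to [ 0.4415 -0.219   0.12  ] tool cm [-13.15  -0.05  -0.05]
to [ 0.641 -0.138  0.12 ] tool cm [-0.05 15.13 15.32]
```

Call:
drive_tool(
  deltas=[
    [[0, 0, 0], [-1, 0, 0], 4.8],
    [[0, 0, 0], [-3, 0, 0], 4.8],
    [[0, 0, 0], [-3.5, 0, 0], 4.8],
    [[0, 0, 0], [-3.5, 0, 0], 4.8],
    [[0, 0, 0], [-2, 0.7, 0.7], 4.8],
    [[0, 0, 0], [-0.2, 1.6, 1.6], 4.8],
    [[0, 0, 0], [0, 2.2, 2.2], 4.8],
    [[0, 0, 0], [0, 2.2, 2.2], 4.8],
    [[0, 0, 0], [0, 2.2, 2.2], 4.8],
    [[0, 0, 0], [0, 2.2, 2.2], 4.8],
    [[0, 0, 0], [0, 2, 2.1], 4.8],
    [[0, 0, 0], [0, 1.4, 1.5], 4.8],
  ],
)

```text
clock: 33.58
tool_pos: [0.6355, -0.1396, 0.1198]
eef_rot: [0.138, 0.694, -0.138, 0.693]
contact_force: [0.6, -0.2, -1.4]
opening: 0.605
```

Call:
drive_tool(
  deltas=[
    [[0, 0, 0], [0, 0.6, 0.6], 4.8],
    [[0, 0, 0], [0, 0, 0], 4.8],
    [[0, 0, 0], [0, 0, 0], 4.8],
    [[0, 0, 0], [0, 0, 0], 4.8],
    [[0, 0, 0], [0, 0, 0], 4.8],
  ],
)

```text
clock: 34.0
tool_pos: [0.6397, -0.1396, 0.1198]
eef_rot: [0.138, 0.695, -0.14, 0.692]
contact_force: [-0.5, 0.5, -0.7]
opening: 0.604
```

```bash
python3 go.py .641 -.138 .090 .641 -.138 .0755
```

```text
t 34.0 p [ 0.6397 -0.1396  0.1198] open 0.604 F [-0.5  0.5 -0.7]
R [[-0.004, 0.385, 0.923], [-0.002, 0.923, -0.385], [-1.0, -0.003, -0.003]] tilt fix deg [ 0.   -0.19  0.19] q [ 0.46  0.91 -0.62  1.53  0.62  0.91  0.81]
to [ 0.641 -0.138  0.09 ] tool cm [2.98 0.21 0.07]
to [ 0.641  -0.138   0.0755] tool cm [1.45 0.   0.  ]
```

Call:
drive_tool(
  deltas=[
    [[0, 0, 0], [1, 0.1, 0.1], 4.8],
    [[0, 0, 0], [1, 0, 0], 4.8],
    [[0, 0, 0], [0.6, 0, 0], 4.8],
    [[0, 0, 0], [0.3, 0, 0], 4.8],
    [[0, 0, 0], [0, 0, 0], 4.8],
    [[0, 0, 0], [0, 0, 0], 4.8],
    [[0, 0, 0], [0, 0, 0], 4.8],
  ],
)

```text
clock: 34.58
tool_pos: [0.6429, -0.1374, 0.0912]
eef_rot: [0.138, 0.694, -0.139, 0.693]
contact_force: [-0.4, 0.1, -0.6]
opening: 0.598
```

```bash
python3 go.py .641 -.138 .0755
```

```text
t 34.58 p [ 0.6429 -0.1374  0.0912] open 0.598 F [-0.4  0.1 -0.6]
R [[-0.002, 0.384, 0.923], [-0.0, 0.923, -0.384], [-1.0, -0.001, -0.002]] tilt fix deg [ 0.   -0.09  0.06] q [ 0.44  0.94 -0.6   1.54  0.65  0.86  0.78]
to [ 0.641  -0.138   0.0755] tool cm [ 1.57 -0.13 -0.15]
```

Call:
drive_tool(
  deltas=[
    [[0, 0, 0], [0.4, -0.1, -0.15], 4.8],
    [[0, 0, 0], [0.4, 0, 0], 4.8],
    [[0, 0, 0], [0.3, 0, 0], 4.8],
    [[0, 0, 0], [0.2, 0, 0], 4.8],
    [[0, 0, 0], [0.1, 0, 0], 4.8],
    [[0, 0, 0], [0.1, 0, 0], 4.8],
    [[0, 0, 0], [0, 0, 0], 4.8],
    [[0, 0, 0], [0, 0, 0], 4.8],
    [[0, 0, 0], [0, 0, 0], 4.8],
  ],
)

```text
clock: 35.33
tool_pos: [0.6409, -0.1379, 0.0761]
eef_rot: [0.138, 0.694, -0.139, 0.693]
contact_force: [-0.5, -0.3, -1.1]
opening: 0.605
```

Call:
drive_tool(
  deltas=[
    [[0, 0, 0], [0.1, 0, 0], 4.8],
    [[0, 0, 0], [0, 0, 0], 4.8],
    [[0, 0, 0], [0, 0, 0], 4.8],
  ],
)

```text
clock: 35.58
tool_pos: [0.6411, -0.1379, 0.0756]
eef_rot: [0.138, 0.694, -0.139, 0.693]
contact_force: [-1.2, 0.5, 3.2]
opening: 0.607
```

Contact at 0.0756, as predicted. Releasing, rising, and backing off so both cameras can see.

Call:
drive_tool(
  deltas=[
    [[0, 0, 0], [0, 0, 0], 5.6],
    [[0, 0, 0], [0, 0, 0], 6],
    [[0, 0, 0], [0, 0, 0], 7],
    [[0, 0, 0], [0, 0, 0], 8.8],
    [[0, 0, 0], [0, 0, 0], 8.8],
    [[0, 0, 0], [0, 0, 0], 8.8],
    [[0, 0, 0], [-1, 0, 0], 8.8],
    [[0, 0, 0], [-2.5, 0, 0], 8.8],
    [[0, 0, 0], [-3, 0, 0], 8.8],
    [[0, 0, 0], [-2, 0, 0], 8.8],
    [[0, 0, 0], [0, 0, 0], 8.8],
  ],
)

```text
clock: 36.5
tool_pos: [0.6443, -0.1373, 0.1656]
eef_rot: [0.139, 0.691, -0.138, 0.696]
contact_force: [-0.2, 0.1, -0.3]
opening: 1.0
```

Call:
drive_tool(
  deltas=[
    [[0, 0, 0], [0, 0.5, -1.5], 8.8],
    [[0, 0, 0], [0, 1, -3], 8.8],
    [[0, 0, 0], [0, 1, -3], 8.8],
    [[0, 0, 0], [0, 1, -3], 8.8],
    [[0, 0, 0], [0, 1, -3], 8.8],
    [[0, 0, 0], [0, 1, -3], 8.8],
    [[0, 0, 0], [0, 0.5, -1.5], 8.8],
    [[0, 0, 0], [0, 0, 0], 8.8],
    [[0, 0, 0], [0, 0, 0], 8.8],
    [[0, 0, 0], [0, 0, 0], 8.8],
    [[0, 0, 0], [0, 0, 0], 8.8],
  ],
)

```text
clock: 37.42
tool_pos: [0.4989, -0.0144, 0.1601]
eef_rot: [0.139, 0.694, -0.139, 0.693]
contact_force: [0.8, 0.3, 0.1]
opening: 1.001
```

```bash
python3 go.py; python3 -c "
from m import *
s=snap('scene');T=snap('top')
for n,S,w in(('scene',s,22),('top',T,14)):
    u,v,st=cen(S,'cap',proj(S,[.641,-.138,.111]).astype(int),w);print(n,u,v,st,onz(S,u,v,.111 if n=='top' else .1))
for n,uv,z in(('jar',(325,130),.065),('bot',(167,178),.13),('can',(498,187),.15)): print(n,onz(T,*uv,z).round(3))
a=cv2.resize(s['color'][190:270,225:305,::-1],(400,400));b=cv2.resize(T['color'][140:220,340:420,::-1],(400,400))
f=cv2.resize(np.hstack([T['color'][80:300,130:520,::-1]]),None,fx=.9,fy=.9); o=np.zeros((400+f.shape[0],800,3),np.uint8);o[:400]=np.hstack([a,b]);o[400:,:f.shape[1]]=f
cv2.imwrite('pics/end.png',np.clip(o*1.4,0,255).astype(np.uint8))"
```

```text
t 37.42 p [ 0.4989 -0.0144  0.1601] open 1.001 F [0.8 0.3 0.1]
R [[-0.002, 0.386, 0.923], [-0.001, 0.923, -0.386], [-1.0, -0.001, -0.001]] tilt fix deg [ 0.   -0.07  0.08] q [ 0.32  0.67 -0.62  1.98  0.62  0.68  0.48]
scene 262.06493506493507 223.15151515151516 [ 10  13  24  24 381] [ 0.6396203  -0.13913971  0.1       ]
top 384.0700934579439 172.8271028037383 [  3   4  23  23 337] [ 0.63923328 -0.13773083  0.111     ]
jar [0.75  0.003 0.065]
bot [0.615 0.368 0.13 ]
can [ 0.606 -0.393  0.15 ]
```

View pics/end.png

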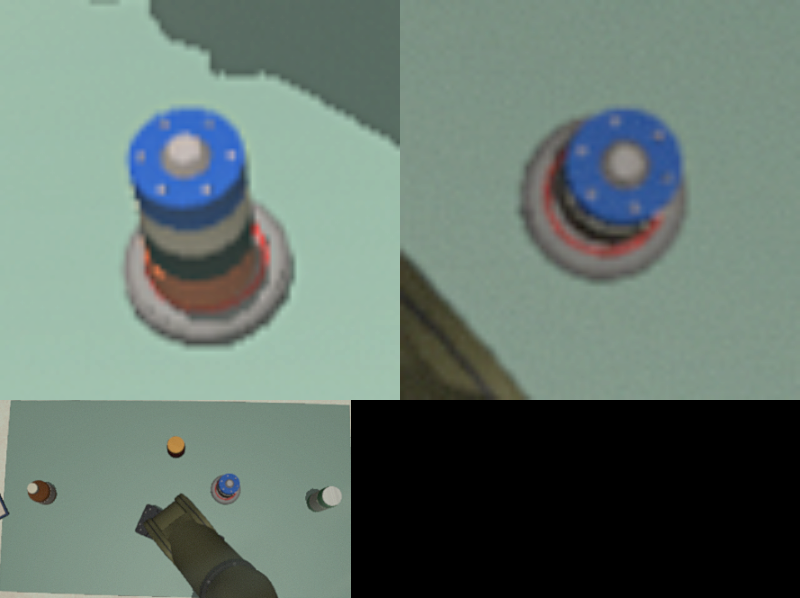

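The picture shows four tiers in the right order and upright, with the cap centred at (0.640, -0.138) at z=0.111 in both views. The jar, bottle and can are unmoved and the gripper is well clear.

```bash
python3 -c "
from plant import r
print(r.finish_job())"
```

```text
the job is handed in; nothing more can be done
None
```

The cell is assembled on the stand in the order asked: copper, graphite, membrane, end cap. I handed the job in at about 37.5 s of the 118 s allowed.

**Seating:** Each module met resistance within 1 mm of its predicted seated height, about one 24 mm pitch above the one below. The highest contact force in the readings was about 10 N.

**Last pictures:** Both cameras show the cap centred at about (0.640, -0.138) at its expected height. The stand was measured at (0.641, -0.138). All four tiers look upright and free, with the gripper open and well clear. The jar, bottle and can appear where they were. I judged that by eye, with no fresh measurement of their positions.

**Checks that disagreed:**
- **Tool height:** The reported tool height put the fingertips about 25 mm lower than they really were. My first grip on the copper disc therefore closed on air above it without moving it. I found the true height with the camera and a slow descent that checked the force, and worked relative to that afterwards.
- **Membrane grasp:** Joint 6 came close to its lower limit when I reached for the membrane. I tilted the tool 2° about the jaw axis and kept that tilt until the module was placed.

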